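# Cover the live terminals

## Task

The channel cover lies on its back beside the power board. Switch the power board off, turn the cover over so that its open side faces down, set it over the bare terminal strip so that it sits flat on the board with no terminal left showing, let go of it, and only then switch the board back on. Leave everything else on the bench where it is.

Things in the scene. Friction and masses are not known exactly. Their poses are not given: they have to be found in the camera images.
- cover_mid (a point): Centre (half-way up) of the channel cover: a U of bare aluminium, 140 mm long (own y), 58 mm wide over its side walls (own x), 50 mm high, walls 4 mm thick, both ends open, 0.14 to 0.22 kg. Own z runs from the web (the bottom of the U) to the open side: up at the start, down once turned over. 25 mm from the web's outside. Larger than the other little aluminium channel.
- cover: The same cover, same axes; this origin is the centre of its web's outside. Pushed near the top of a long face from outside, the push rising with the face, it rolls a quarter turn over its far lower edge. On the side away from the power board there is free mat for two such rolls.
- mat: Fixed black rubber mat under the task's things, 480 x 1200 mm, 3 mm thick, its top 3 mm above the bench. Grippy: the cover hardly slides on it. Origin under its centre.
- board: The fixed power board: a white plate 130 (x) x 240 (y) mm, 6 mm thick, lying on the mat (plate top 9 mm above the bench), carrying the terminal strip 40 mm to -y and the toggle switch 85 mm to +y of its centre. Origin under the plate's centre; yaw varies.
- strip_mid (a point): Foot of the terminal strip's centre, on the plate's top; axes as the board's. The strip is a black block 34 mm wide (x), 110 mm long (y), 28 mm high above the plate, with brass terminals along it. The cover goes over it lengthwise: its 50 mm inside width leaves 8 mm each side, and its wall edges stand on the plate.
- switch_tip (a point): Centre of the 26 mm black ball on the toggle lever, 125 mm to +y of the strip's centre. The lever turns about an axis along y on the strip's middle line, 22 mm above the plate; the ball is 50 mm from it, swings 24 mm either side of the middle line in the board's x, 66 mm (ends) to 72 mm above the plate. Grey housing under it 70 (x) x 50 (y) x 25 mm high; hub on top 35 mm high.
- switch (a joint): Angle of the toggle lever in rad: 0 = off, leaning to the board's -x (against its end stop); 1.0 = on, leaning to the board's +x (other end stop). It starts at on (0.9 to 1.0). It moves with a light push of about 1 N on the ball and stays where it is left.
- screwdriver: Bystander: screwdriver 180 mm long lying flat; origin on the mat under its middle.
- jar: Bystander: small jar with a steel lid, 44 mm across, 50 mm high; origin at the centre of its underside.
- adapter: Bystander: turned brass adapter, 32 mm across, 42 mm high; origin at the centre of its underside.
- tape: Bystander: empty cardboard tape core, 90 mm across, 20 mm high; origin at the centre of its underside.
- stub: Bystander: short aluminium channel, 40 mm wide, 60 mm long, 30 mm high, open side up; origin at the centre of its underside. Not the cover.
Mind the look-alikes: they are no part of the job. What is shaped like the cover but yellow is not meant.

How it is judged (in metres and radians):
On the way, in this order (a step that is already met when the one before it is completed fails the run):
1. the power board's switch is off (value of joint switch below 0.15 rad), for 0.1 s.
2. the cover is turned over, open side down, with the switch off (value of joint switch below 0.15 rad and angle between cover_mid's own z axis and vertical above 3 rad), for 0.1 s.
3. the cover sits over the terminal strip, released, with the switch still off (value of joint switch below 0.15 rad and linear speed of cover below 0.02 m/s and angle between cover_mid's own z axis and vertical above 3.06 rad and x of cover_mid in the frame of strip_mid between -0.01 and 0.01 m and y of cover_mid in the frame of strip_mid between -0.015 and 0.015 m and z of cover_mid in the frame of strip_mid between 0.022 and 0.028 m and angle between the y axis of cover_mid and the y axis of strip_mid, either way round below 0.2 rad and contact force between cover and the arm below 0.1 N and contact force between cover and the fingers below 0.1 N), for 0.2 s.
At the end, for the whole second after the job is handed in: The cover is open side down (0.08 rad), flat on the plate (centre 22 to 28 mm above it), over the strip: within 10 mm across, 15 mm lengthwise and 0.2 rad of parallel, at rest, not touched by the robot; the switch is on (above 0.85 rad) (value of joint switch above 0.85 rad and linear speed of cover below 0.02 m/s and angle between cover_mid's own z axis and vertical above 3.06 rad and x of cover_mid in the frame of strip_mid between -0.01 and 0.01 m and y of cover_mid in the frame of strip_mid between -0.015 and 0.015 m and z of cover_mid in the frame of strip_mid between 0.022 and 0.028 m and angle between the y axis of cover_mid and the y axis of strip_mid, either way round below 0.2 rad and contact force between cover and the arm below 0.1 N and contact force between cover and the fingers below 0.1 N).
It fails at once if a bystander was moved by more than 30 mm (distance of any of screwdriver, jar, adapter, tape, stub from where it was at the start of the episode above 0.03 m).
It also fails if it takes over 72 s, if anything falls off the work surface, if the arm or the gripper's body presses on something with over 40 N, if the wrist force passes 120 N, or if a joint passes its speed limit or range.

## Robot

A 6-joint arm with a two-finger parallel gripper is mounted at the origin on the work surface. World frame = base frame: x ahead of the robot, y to its left, z up, the work surface at z = 0. Lengths are in mm, angles in degrees, forces in N, time in s.
With the tool pointing down it reaches from about 375 to 750 mm from the base axis. Payload 9 kg.
Tool frame: the origin (TCP) lies midway between the tips of the shut fingers; the grasp point (between the pads) lies 19 mm behind it; z points along the fingers, x is the direction in which the jaws open and shut, and the axes are right-handed (so a half turn about z gives the same grasp; the last joint's range is limited). The gripper opens to 85 mm and grips with 20 to 120 N. Pads are 22 mm wide; open, the fingers measure 114 mm over their backs; the gripper's body (76 mm by 85 mm) begins 54 mm behind the grasp point. The pads swing forward as they close: fully open they stand 13 mm farther back than shut.
Start: joints at [54.964, 5.964, 5.575, 89.605, 0, 77.527], TCP at [230.227, 554.105, 231.331] pointing down, gripper open.
Joint ranges: [-171.21, 171.21], [-48.23, 106.86], [-62.78, 66.21], [-105.2, 120.99], [-86.42, 89.51], [-180, 180]. Speed limits (degrees/s): [127.2, 127.2, 147.25, 180, 180, 180].

## Interface

Orientations are given as [roll, pitch, yaw] about the fixed x, y, z axes, in that order (R = Rz(yaw) Ry(pitch) Rx(roll)).
In Python, from cell import bot, read_camera, camera_params, models gives the robot as it stands.
- The arm moves only by the shell command python3 -m creep 'ROWS' [OPENING] [FORCE]. ROWS is JSON, a list of rows, each a list of 6 numbers: the shift along the tool's x, y, z in m, then the turn, a rotation vector about the tool's x, y, z in degrees. A call has 1 to 10 rows; each row shifts and turns the commanded pose from where the row before left it, along the tool's axes as they then stand; what a row does not reach is not made up. A row lasts 1/12 s, in which the tool goes at most 41.7 mm and 7.16 degrees, less where a joint would pass 70% of its speed; a pose out of reach is approached as far as the arm can. A call is refused whole if a number of a shift passes 0.0417 or a number of a turn 7.16, either way. A call with a gripper value outside its range is refused whole. OPENING is the closure, from -1 (fully open) to 1 (shut), set as the call begins (- or left out, the last holds). The fingers move at their own pace and stop on an object; FORCE is the grip in N (left out, the last holds). Time passes only in rows, so rows that do not move let the fingers close. It gives the time, the measured TCP pose, the force and the opening at its end, in the units of the state.
- bot.get_state(): the state, without advancing time (a new reading comes with each control period).
- read_camera(name): name is "scene" or "top" or "wrist"; returns the picture (480x640x3 uint8, red, green, blue); there is no depth.
- camera_params(name): a dict with "fx", "fy", "cx", "cy" (pixels), "dist" ([k1, k2, p1, p2, k3] as OpenCV has them; the pictures are not rectified), "xyz" and "rotation" of the camera in the world; the wrist camera has in their place "hand_eye" (4x4, takes a point from camera to tool coordinates, whose origin is the TCP and whose axes are the tool frame's). Camera axes: x right, y down, z forward; pixel columns grow to the right and rows downward; lengths in mm; the calibration is good to about 2 mm. A picture is of the moment at which its call begins: read the wrist's pose just before it. camera_params takes no time and is no camera call.
- bot.hand_in(): hands the job in, once; it reports no verdict.
Trained networks look in the newest picture that a camera, given by its name, has taken for a name from the list of things; names that differ only in an ending like _2 or _b are one class to them, and where a whole thing is asked for, a point or a joint stands for the part that bears it (a point fixed in the world has none). Each returns a list of dicts, best first, with "p" (0 to 1); they miss things now and then, are a little off and sometimes report something else, mostly with a low value. They report only what shows in the picture. A call takes as long as a camera call. They do not tell look-alikes from the thing itself.
- models.cut_out(camera, label): "mask" (480x640 bool, what is visible of it) and "location" ([column, row] in pixels, amid what is visible of it).
- models.tip_of(camera, label): "location" ([column, row] in pixels: a listed point, or the origin of a listed thing).
The state is a dict: "t": time; "q": joint angles; "joint_velocities": joint speeds; "tau": joint torques, N m; "eef_pos": TCP position; "orientation": TCP orientation; "contact_force": force on the tool from outside, world axes, zero at the start; "torque": the same for the moment, N m; "gripper_width": finger opening in mm.
Only numpy, scipy, OpenCV 4.12 (cv2) and the standard library are available. Lean on these libraries where they do the work, as an engineer would, in place of code of your own. Each camera call takes 0.05 s, during which the arm holds its last target.

## Working session

There is one attempt and no reset: what is moved stays moved. The work goes in short steps, Python scripts to look and compute and a shell command to move; the robot and the scene stay as the last step left them, time stands still between calls to the robot, and variables do not carry over. Pictures are saved under pics/ and viewed, and the job is handed in when it is done.

```bash
ls; mkdir -p pics; python3 - <<'E'
from cell import bot, read_camera, camera_params, models
import cv2
for n in ["scene","top","wrist"]:
    im=read_camera(n); cv2.imwrite(f"pics/{n}0.png",im[:,:,::-1]); p=camera_params(n); print(n,{k:(v.tolist() if hasattr(v,'tolist') else v) for k,v in p.items()})
print(bot.get_state())
E
```

```text
pics
scene {'fx': 435.7733090551066, 'fy': 435.7733090551066, 'cx': 311.4392930405688, 'cy': 239.3090350335084, 'dist': [-0.04364225062117221, 0.0, 0.0, 0.0, 0.0], 'xyz': [1119.978149637453, 206.0507723484091, 699.3695023316637], 'rotation': [-135.38920731380685, -0.9764775138720838, 107.08298626920528]}
top {'fx': 590.3043147316923, 'fy': 590.3043147316923, 'cx': 320.3867700051403, 'cy': 230.99804013445825, 'dist': [-0.069691438932365, 0.0, 0.0, 0.0, 0.0], 'xyz': [421.42850968882027, 39.38994297752094, 1230.745751884593], 'rotation': [-175.85040981705237, 0.7225440493154563, -90.14712863855438]}
wrist {'fx': 429.1152640793263, 'fy': 429.1152640793263, 'cx': 316.74305527214074, 'cy': 238.8262461387948, 'dist': [-0.022516870061033038, 0.0, 0.0, 0.0, 0.0], 'hand_eye': [[0.9999999336959298, -0.0003299730551466974, -0.00015403219909077638, -0.621380534596705], [0.0003590439833368473, 0.9640329616924782, 0.26578246717540643, -67.09566652977429], [6.079106438721072e-05, -0.26578250485728155, 0.9640330162480096, -142.35664226349476], [0.0, 0.0, 0.0, 1.0]]}
{'t': 0.15, 'q': array([5.49631305e+01, 5.98986323e+00, 5.54011066e+00, 8.96042993e+01,
       9.55774004e-04, 7.75257798e+01]), 'joint_velocities': array([-0.09407127, -0.03054031,  0.15624549,  0.004048  ,  0.00633422,
       -0.02979626]), 'tau': array([ 3.85023159e-03, -5.57356060e+01,  5.04004240e+01,  1.26359120e-02,
       -1.81582309e-04,  2.59675306e-05]), 'eef_pos': array([230.07644452, 553.88571208, 230.73716251]), 'orientation': array([-1.79987392e+02,  5.25694002e-02,  6.74373561e+01]), 'contact_force': array([ 0.3099232 , -0.55884688, -0.19562269]), 'torque': array([-0.02233065,  0.02065079,  0.04252197]), 'gripper_width': 85.29222781000486}
```

View pics/scene0.png

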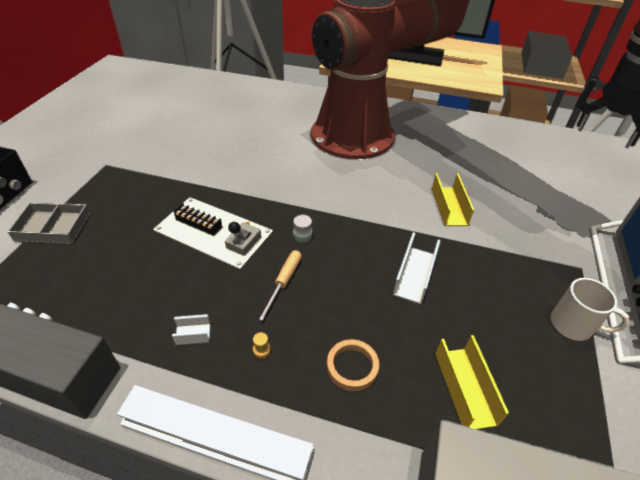

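View pics/top0.png

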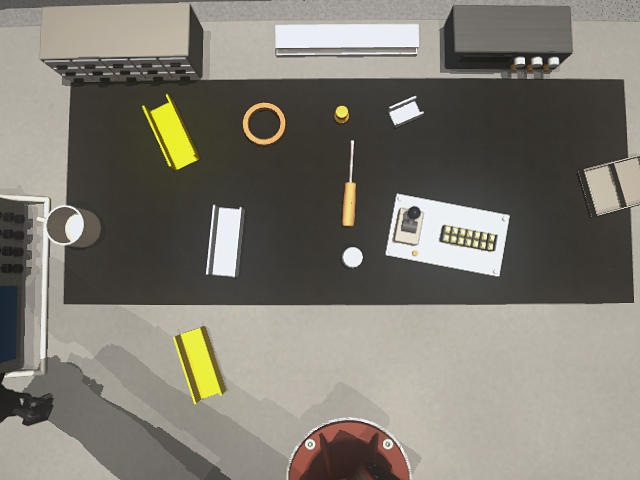

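View pics/wrist0.png

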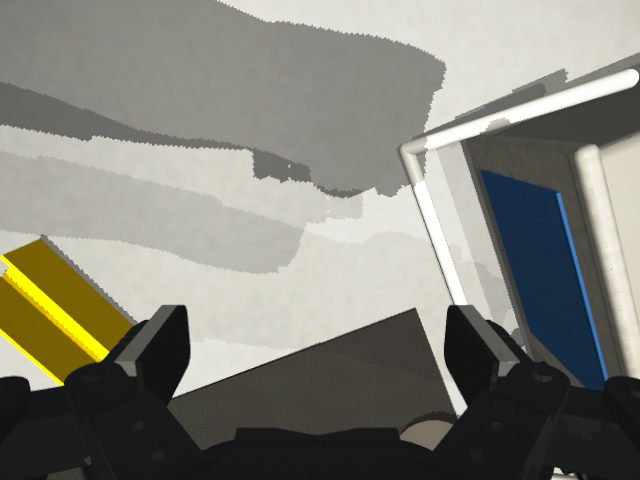

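The candidates for the cover are the aluminium U at top (225,241) / scene (417,268), the two yellow channels at top (171,132) and (200,364), and the small aluminium stub at top (406,111). The one at (225,241) is bare aluminium and the larger of the two, so it fits. The board is at top (448,235), with its ball at (413,212).

```bash
cat > h.py <<'E'
import numpy as np, cv2
from scipy.spatial.transform import Rotation as Rn
from cell import bot, read_camera, camera_params, models
def cam(n,st=None):
    p=camera_params(n); K=np.array([[p['fx'],0,p['cx']],[0,p['fy'],p['cy']],[0,0,1.]]); d=np.array(p['dist'])
    if n=='wrist':
        T=np.eye(4); T[:3,:3]=Rn.from_euler('xyz',st['orientation'],degrees=True).as_matrix(); T[:3,3]=st['eef_pos']
        T=T@np.array(p['hand_eye']); return K,d,T[:3,:3],T[:3,3]
    return K,d,Rn.from_euler('xyz',p['rotation'],degrees=True).as_matrix(),np.array(p['xyz'])
def proj(c,P):
    K,d,R,t=c; P=np.atleast_2d(np.array(P,float)); q=(P-t)@R
    return cv2.projectPoints(q,np.zeros(3),np.zeros(3),K,d)[0][:,0]
def ray(c,uv):
    K,d,R,t=c; u=cv2.undistortPoints(np.array([[uv]],float),K,d)[0,0]
    return t,R@np.array([u[0],u[1],1.])
def atz(c,uv,z):
    t,r=ray(c,uv); return t+r*(z-t[2])/r[2]
def tri(c1,u1,c2,u2):
    a,r=ray(c1,u1); b,s=ray(c2,u2); A=np.stack([r,-s],1); k=np.linalg.lstsq(A,b-a,rcond=None)[0]
    p=a+r*k[0]; q=b+s*k[1]; return (p+q)/2,np.linalg.norm(p-q)
def show(im,name,box=None,s=4):
    if box: 
        x0,y0,x1,y1=box; im=cv2.resize(im[y0:y1,x0:x1],None,fx=s,fy=s,interpolation=cv2.INTER_CUBIC)
    cv2.imwrite('pics/'+name+'.png',im[:,:,::-1])
E
python3 - <<'E'
from h import *
ct,cs=cam('top'),cam('scene')
top=read_camera('top'); 
show(top,'cov_top',(165,180,285,300),5); show(top,'brd_top',(375,180,525,290),5)
sc=read_camera('scene'); show(sc,'cov_sc',(380,220,460,310),6); show(sc,'brd_sc',(145,190,285,275),5)
for l in ['cover','cover_mid','board','strip_mid','switch_tip']:
    r={}
    for n in ['top','scene']:
        r[n]=models.tip_of(n,l); print(l,n,[(np.round(d['location'],1).tolist(),round(d['p'],2)) for d in r[n][:4]])
    for a in r['top'][:3]:
        for b in r['scene'][:3]:
            P,e=tri(ct,a['location'],cs,b['location'])
            if e<12: print('   ',P.round(1),round(e,1))
E
```

```text
cover top [([171.7, 134.7], 0.87), ([203.2, 362.0], 0.79), ([229.9, 241.8], 0.75)]
cover scene [([464.6, 388.4], 0.92), ([414.7, 276.4], 0.79), ([449.2, 200.6], 0.57)]
    [7.180e+02 3.704e+02 3.000e-01] 2.6
    [241.1 298.   15.9] 5.4
    [488.8 249.4  -7.1] 7.6
cover_mid top [([230.3, 240.3], 0.77), ([198.9, 363.9], 0.58)]
cover_mid scene [([470.5, 380.7], 0.92), ([450.6, 201.5], 0.85), ([415.7, 267.0], 0.66), ([212.6, 228.9], 0.61)]
    [490.1 244.8  23.1] 10.0
    [236.8 305.   11.4] 0.1
board top [([446.7, 237.0], 0.97)]
board scene [([214.8, 228.4], 0.76)]
    [ 496.3 -206.7    4.3] 3.6
strip_mid top [([463.2, 237.1], 0.87)]
strip_mid scene [([194.7, 223.8], 0.56)]
    [ 498.8 -247.4    8.1] 11.4
switch_tip top [([412.5, 208.0], 0.72), ([446.7, 234.4], 0.24), ([349.1, 185.9], 0.23)]
switch_tip scene [([233.9, 228.7], 0.49)]
    [ 549.4 -126.2   76.2] 2.8
```

View pics/cov_top.png

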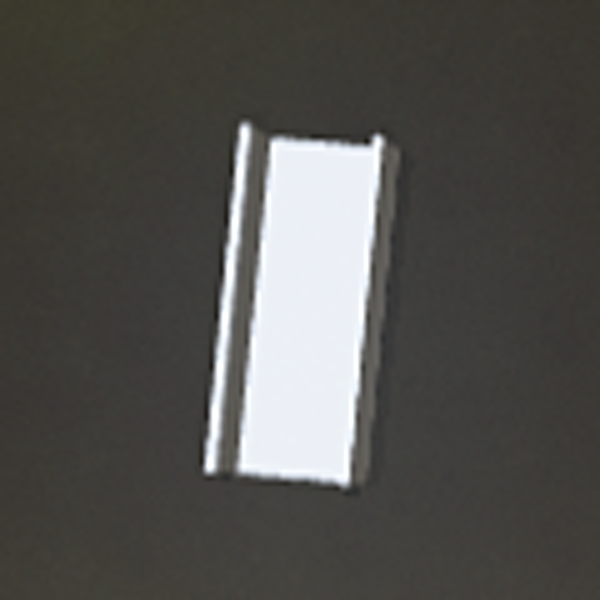

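View pics/brd_top.png

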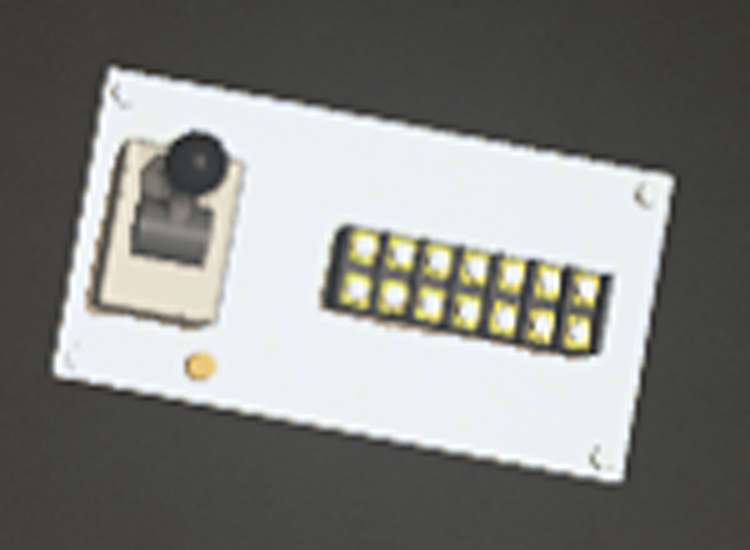

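View pics/cov_sc.png

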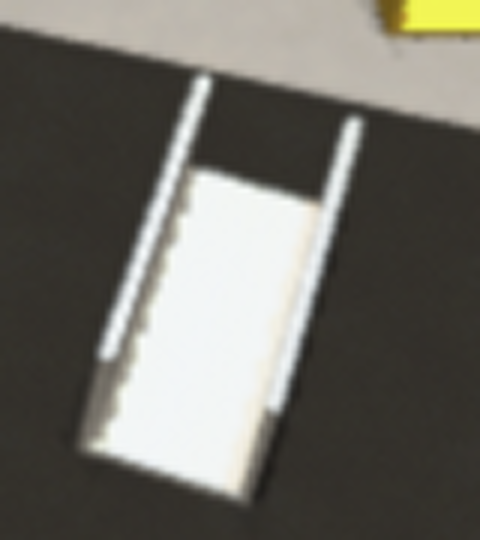

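The crop shows an open-side-up bare aluminium U, which is the cover. The board crop shows the plate corners clearly, and the lever leans to board +x (on).

```bash
python3 - <<'E'
from h import *
from scipy.optimize import least_squares
ct,cs=cam('top'),cam('scene')
B=np.array([(108,67),(675,175),(625,482),(53,377)])/5+[375,180]
C=[atz(ct,u,9) for u in B]; print(np.round(C,1)); 
print('sides',[round(np.linalg.norm(C[i]-C[(i+1)%4]),1) for i in range(4)])
cb=np.mean(C,0); yv=(C[0]+C[3]-C[1]-C[2]); yaw=np.degrees(np.arctan2(-yv[0],yv[1])); print('board',cb,yaw)
W=np.array([(240,123),(384,135),(352,487),(205,472)])/5+[165,180]
D=[atz(ct,u,53) for u in W]; print(np.round(D,1)); print('sides',[round(np.linalg.norm(D[i]-D[(i+1)%4]),1) for i in range(4)])
cc=np.mean(D,0); v=D[0]+D[1]-D[2]-D[3]; print('cover',cc,'long axis ang',np.degrees(np.arctan2(v[1],v[0])))
def pl(o,yw,pts):
    c,s=np.cos(np.radians(yw)),np.sin(np.radians(yw)); return np.array(o)+np.array(pts,float)@np.array([[c,s,0],[-s,c,0],[0,0,1]])
yc=np.degrees(np.arctan2(-v[0],v[1]))
print('strip',pl([cb[0],cb[1],9],yaw,[[0,-40,0]]),'switch on/off',pl([cb[0],cb[1],9],yaw,[[24,85,66],[-24,85,66]]))
for n,c in (('top',ct),('scene',cs)):
    im=read_camera(n).copy()
    P=pl([cb[0],cb[1],9],yaw,[[x,y,0] for x in(-65,65) for y in(-120,120)]+[[x,y-40,28] for x in(-17,17) for y in(-55,55)]+[[24,85,66]])
    P=np.vstack([P,pl([cc[0],cc[1],3],yc,[[x,y,z] for x in(-29,29) for y in(-70,70) for z in (0,50)])])
    for p in proj(c,P): cv2.circle(im,tuple(np.round(p*16).astype(int).tolist()),16,(255,0,0),-1,shift=4)
    if n=='top': a=cv2.resize(im[180:300,165:525],(780,260))
    else: a=cv2.resize(im[170:310,145:465],(780,340),interpolation=cv2.INTER_CUBIC); 
    show(a,'fit_'+n)
E
```

```text
[[ 588.1 -104.5    9. ]
 [ 542.2 -341.1    9. ]
 [ 414.6 -317.     9. ]
 [ 459.   -80.2    9. ]]
sides [np.float64(241.0), np.float64(129.9), np.float64(241.0), np.float64(131.4)]
board [ 500.99104712 -210.71798104    9.        ] -10.809630373696404
[[561.1 270.5  53. ]
 [555.9 212.1  53. ]
 [414.6 224.   53. ]
 [420.6 283.1  53. ]]
sides [np.float64(58.6), np.float64(141.8), np.float64(59.5), np.float64(141.0)]
cover [488.05485289 247.40726378  53.        ] long axis ang -4.979671414651837
strip [[ 493.48919046 -250.0082107     9.        ]] switch on/off [[ 540.50663031 -131.72735701   75.        ]
 [ 493.35835472 -122.72512902   75.        ]]
```

View pics/fit_scene.png

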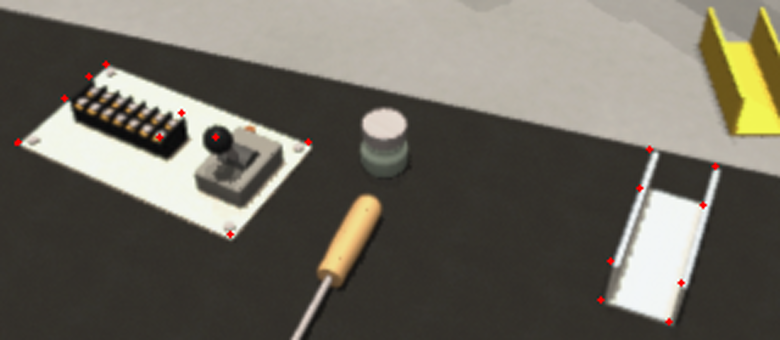

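The plate measures 241 x 130.5 mm and the cover 141 x 59 mm, and both reproject well in the scene view. The plan is to push the ball off, roll the cover over twice, grasp it and place it, then push the ball back on. I'm moving towards the switch with the fingers shut.

```bash
cat >> h.py <<'E'
def go(xyz,yaw=None,rpy=None):
    st=bot.get_state(); R=Rn.from_euler('xyz',st['orientation'],degrees=True)
    d=R.inv().apply(np.array(xyz)-st['eef_pos'])
    if rpy is None: rpy=[180,0,yaw if yaw is not None else st['orientation'][2]]
    rv=(R.inv()*Rn.from_euler('xyz',rpy,degrees=True)).as_rotvec(degrees=True)
    print('t',st['t'].__round__(2),'pos',st['eef_pos'].round(1),'rpy',st['orientation'].round(1),'q',st['q'].round(0),'F',st['contact_force'].round(1),'w',round(st['gripper_width'],1))
    print('shift mm',d.round(1),'turn',rv.round(2),'dist',np.linalg.norm(d).round(1))
E
python3 -m creep '[[-0.0253,0.0294,0,0,0,0],[-0.0253,0.0294,0,0,0,0],[-0.0253,0.0294,0,0,0,0],[-0.0253,0.0294,0,0,0,0],[-0.0253,0.0294,0,0,0,0],[-0.0253,0.0294,0,0,0,0],[-0.0253,0.0294,0,0,0,0],[-0.0253,0.0294,0,0,0,0],[-0.0253,0.0294,0,0,0,0],[-0.0253,0.0294,0,0,0,0]]' 1 30
python3 -c "
from h import *
go([578,-139,231])"
```

```text
t: 1.68
eef_pos: [405.1, 205.9, 231.6]
orientation: [180.0, -0.0, 67.4]
contact_force: [1.2, -0.0, -0.1]
gripper_width: -0.2
t 1.68 pos [405.1 205.9 231.6] rpy [180.   -0.   67.4] q [ 10. -20. -18.  91.   0.  33.] F [ 1.2 -0.  -0.1] w -0.2
shift mm [-252.3  291.9    0.7] turn [ 0.04 -0.04 -0.  ] dist 385.8
```

```bash
python3 -m creep '[[-0.0253,0.0292,0,0,0,0],[-0.0253,0.0292,0,0,0,0],[-0.0253,0.0292,0,0,0,0],[-0.0253,0.0292,0,0,0,0],[-0.0253,0.0292,0,0,0,0],[-0.0253,0.0292,0,0,0,0],[-0.0253,0.0292,0,0,0,0],[-0.0253,0.0292,0,0,0,0],[-0.0253,0.0292,0,0,0,-5.9],[-0.0253,0.0292,0,0,0,-5.9]]'
python3 -c "
from h import *
go([578,-139,66],79.2)"
```

```text
t: 2.52
eef_pos: [581.0, -138.3, 231.4]
orientation: [180.0, 0.0, 79.5]
contact_force: [0.1, -0.2, 1.4]
gripper_width: -0.0
t 2.52 pos [ 581.  -138.3  231.4] rpy [180.    0.   79.5] q [-26.   5.   5.  90.   0. -15.] F [ 0.1 -0.2  1.4] w -0.0
shift mm [ -1.3  -2.9 165.4] turn [0.02 0.   0.25] dist 165.4
```

Now I go down and push the ball towards board -x.

```bash
python3 -m creep '[[0,0,0.035,0,0,0],[0,0,0.035,0,0,0],[0,0,0.035,0,0,0],[0,0,0.035,0,0,0],[0,0,0.025,0,0,0],[0,0,0,0,0,0]]'
python3 - <<'E'
from h import *
go([516,-127,66],79.2)
show(read_camera('wrist'),'w1')
E
```

```text
t: 3.02
eef_pos: [577.1, -134.4, 60.0]
orientation: [-179.5, -0.1, 79.2]
contact_force: [-1.8, 0.6, -0.9]
gripper_width: 0.0
t 3.02 pos [ 577.1 -134.4   60. ] rpy [-1.795e+02 -1.000e-01  7.920e+01] q [-26.   8. -11.  72.   0. -15.] F [-1.8  0.6 -0.9] w 0.0
shift mm [ -4.1 -61.4  -5.4] turn [-0.5  -0.14  0.03] dist 61.8
```

View pics/w1.png

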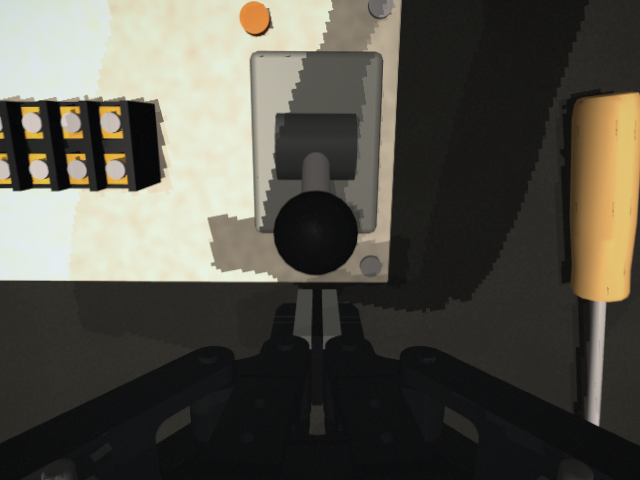

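The ball at (316,232) is centred on the fingers and leans towards them, so the switch is on. Next I push it.

```bash
python3 -m creep '[[0,-0.012,-0.004,0,0,0],[0,-0.012,0,0,0,0],[0,-0.012,0,0,0,0],[0,-0.010,0,0,0,0],[0,-0.009,0,0,0,0],[0,-0.005,0,0,0,0],[0,0,0,0,0,0],[0,0,0,0,0,0]]'
python3 - <<'E'
from h import *
go([516,-127,66],79.2)
show(read_camera('wrist'),'w2')
E
```

```text
t: 3.73
eef_pos: [522.6, -125.3, 71.9]
orientation: [179.9, 0.0, 79.2]
contact_force: [-0.2, 0.9, -0.5]
gripper_width: 0.1
t 3.73 pos [ 522.6 -125.3   71.9] rpy [179.9   0.   79.2] q [-27.  -3. -20.  73.   0. -17.] F [-0.2  0.9 -0.5] w 0.1
shift mm [-2.9 -6.2  5.8] turn [0.12 0.03 0.03] dist 9.0
```

View pics/w2.png

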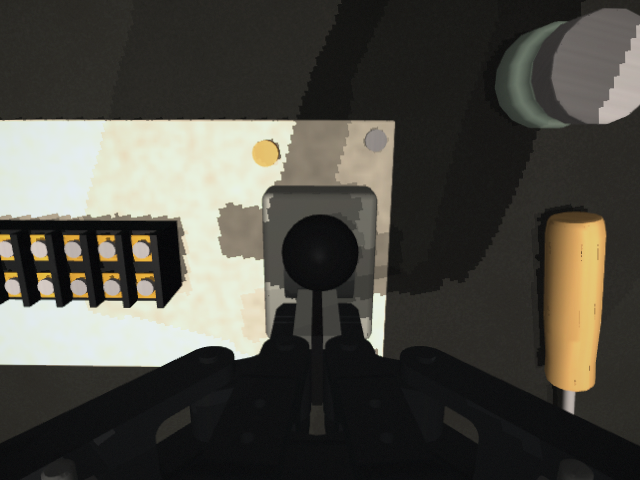

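```bash
python3 -m creep '[[-0.001,-0.004,0.003,0,0,0],[-0.001,-0.003,0.001,0,0,0],[0,-0.001,0,0,0,0],[0,0,0,0,0,0]]'
python3 - <<'E'
from h import *
go([516,-127,66],79.2)
im=read_camera('top'); show(im,'t2',(375,180,525,290),5)
E
```

```text
t: 4.12
eef_pos: [519.0, -125.9, 68.5]
orientation: [179.3, -0.1, 79.3]
contact_force: [24.3, 2.9, -2.5]
gripper_width: -0.1
t 4.12 pos [ 519.  -125.9   68.5] rpy [ 1.793e+02 -1.000e-01  7.930e+01] q [-28.  -4. -22.  72.   0. -17.] F [24.3  2.9 -2.5] w -0.1
shift mm [-1.6 -2.8  2.5] turn [ 0.7  -0.11  0.09] dist 4.0
```

View pics/t2.png

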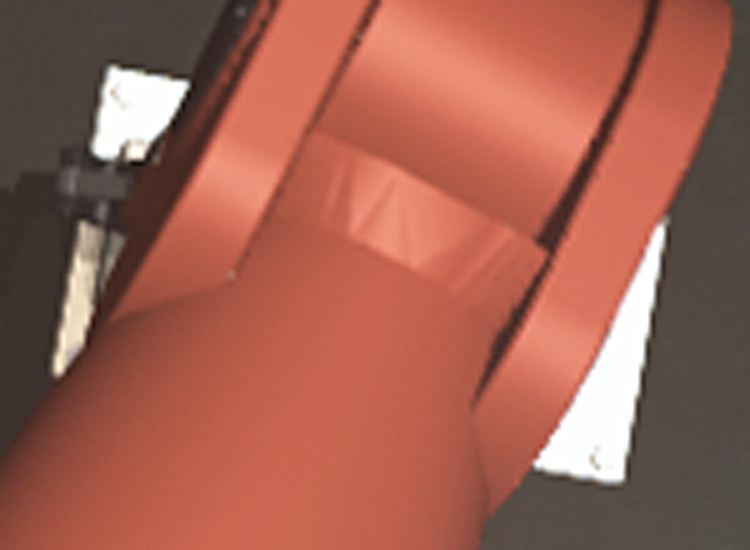

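The reaction is 24 N at the end stop and the lever has travelled its full swing. I'm backing off, rising, and checking.

```bash
python3 -m creep '[[0,0.012,0,0,0,0],[0,0.012,-0.02,0,0,0],[0,0,-0.035,0,0,0],[0,0,-0.03,0,0,0],[0,0,0,0,0,0]]'
python3 - <<'E'
from h import *
go([483,188,150],79.3)
im=read_camera('wrist'); show(im,'w3')
im=read_camera('scene'); show(im,'s3',(145,170,285,275),5)
E
```

```text
t: 4.58
eef_pos: [539.7, -131.1, 157.5]
orientation: [179.6, 0.1, 79.2]
contact_force: [1.0, -0.1, 0.5]
gripper_width: -0.1
t 4.58 pos [ 539.7 -131.1  157.5] rpy [1.796e+02 1.000e-01 7.920e+01] q [-27.  -2. -11.  81.   0. -16.] F [ 1.  -0.1  0.5] w -0.1
shift mm [ 303.  -115.3    6. ] turn [ 0.42  0.12 -0.05] dist 324.2
```

View pics/w3.png

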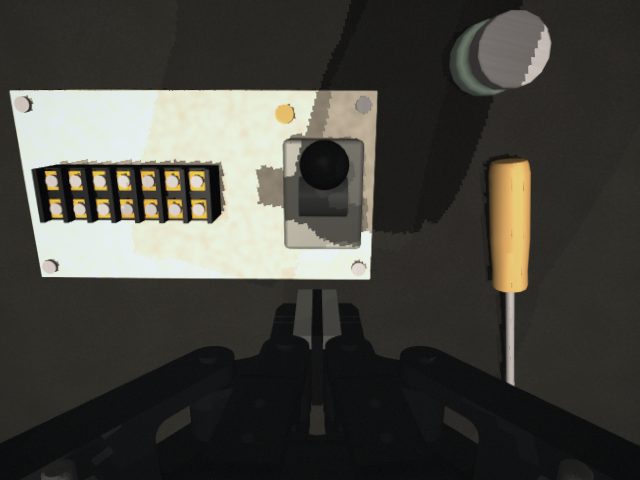

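View pics/s3.png

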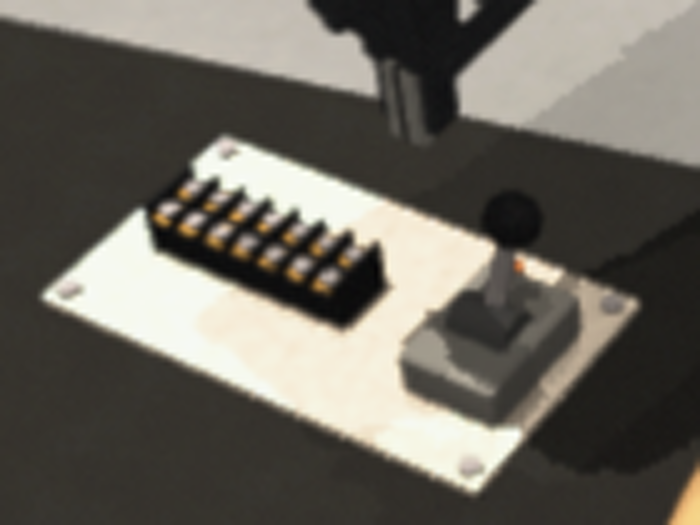

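```bash
python3 - <<'E'
from h import *
st=bot.get_state(); c=cam('wrist',st)
p=atz(c,(325,164),75); d=p[:2]-[517,-127.2]; print(p, 'board x',d@[.982,-.1875])
for u,n in (((10,92),'nw'),((377,92),'ne'),((371,279),'se'),((41,276),'sw')): print(n,atz(c,u,9).round(1))
sc=cam('scene'); P,e=tri(c,(325,164),sc,(145+511/5,170+220/5)); print(P,e, (P[:2]-[517,-127.2])@[.982,-.1875])
E
python3 -m creep '[[0.0303,-0.0115,0,0,0,0],[0.0303,-0.0115,0,0,0,0],[0.0303,-0.0115,0,0,0,0],[0.0303,-0.0115,0,0,0,0],[0.0303,-0.0115,0,0,0,0],[0.0303,-0.0115,0,0,0,0],[0.0303,-0.0115,0,0,0,0],[0.0303,-0.0115,0,0,0,0],[0.0303,-0.0115,0,0,0,0],[0.0303,-0.0115,0,0,0,0]]'
```

```text
[ 493.47142452 -118.25128483   75.        ] board x -24.782945217928024
nw [ 417.  -307.7    9. ]
ne [461.8 -77.7   9. ]
se [ 585.6 -100.9    9. ]
sw [ 539.6 -332.1    9. ]
[ 494.04752849 -118.66032193   71.18921577] 0.901620565896495 -24.140516661318586
t: 5.52
eef_pos: [479.3, 190.7, 149.5]
orientation: [-179.9, 0.0, 79.2]
contact_force: [0.5, 0.8, 0.1]
gripper_width: 0.1
```

The switch is off, with the ball at board x about -24.5 mm. I'm turning the tool to yaw -5.

```bash
python3 -m creep '[[0,0,0,0,0,7.1],[0,0,0,0,0,7.1],[0,0,0,0,0,7.1],[0,0,0,0,0,7.1],[0,0,0,0,0,7.1],[0,0,0,0,0,7.1],[0,0,0,0,0,7.1],[0,0,0,0,0,7.1],[0,0,0,0,0,7.1],[0,0,0,0,0,7.1]]'
python3 -m creep '[[0,0,0,0,0,7.1],[0,0,0,0,0,6.1],[0,0,0,0,0,0]]'
python3 - <<'E'
from h import *
go([483,186,42],-5)
im=read_camera('wrist'); show(im,'w4')
E
```

```text
t: 6.35
eef_pos: [479.8, 189.2, 149.4]
orientation: [-180.0, 0.2, 7.9]
contact_force: [-0.1, -0.1, -0.2]
gripper_width: -0.1
t: 6.6
eef_pos: [479.8, 189.2, 149.5]
orientation: [180.0, 0.1, -5.2]
contact_force: [-0.4, -0.4, -0.2]
gripper_width: -0.1
t 6.6 pos [479.8 189.2 149.5] rpy [ 1.8e+02  1.0e-01 -5.2e+00] q [  7.  -9. -17.  81.  -0. 102.] F [-0.4 -0.4 -0.2] w -0.1
shift mm [  3.8   2.8 107.5] turn [ 0.03  0.15 -0.24] dist 107.6
```

View pics/w4.png

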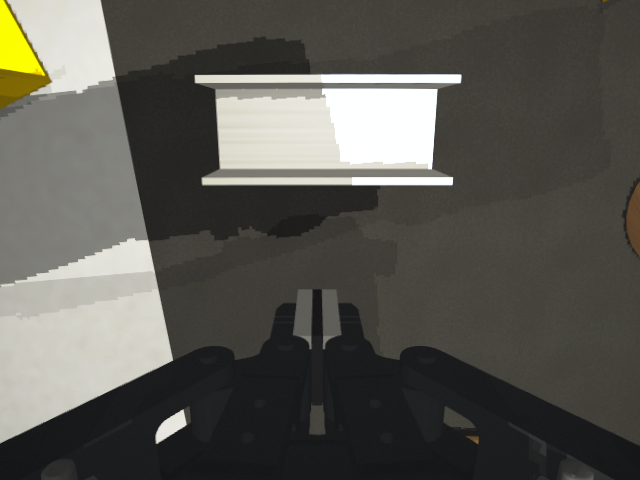

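```bash
python3 - <<'E'
from h import *
st=bot.get_state(); c=cam('wrist',st)
D=[atz(c,u,53) for u in ((203,185),(453,184),(461,75),(195,75))]; print(np.round(D,1),np.mean(D,0).round(1)); print([np.linalg.norm(D[i]-D[(i+1)%4]).round(1) for i in range(4)])
v=D[1]+D[2]-D[0]-D[3]; print(np.degrees(np.arctan2(v[1],v[0])))
E
python3 -m creep '[[0.003,0,0.03,0,0,0],[0.003,0.003,0.03,0,0,0],[0,0,0.03,0,0,0],[0,0,0.015,0,0,0],[0,0,0,0,0,0],[0,0,0,0,0,0]]'
python3 -c "
from h import *
go([485,203,42],-5)"
```

```text
[[418.9 226.4  53. ]
 [558.3 215.1  53. ]
 [562.8 272.4  53. ]
 [423.5 284.2  53. ]] [490.9 249.5  53. ]
[np.float64(139.9), np.float64(57.5), np.float64(139.8), np.float64(58.1)]
-4.748054591277659
t: 7.15
eef_pos: [485.3, 185.7, 45.4]
orientation: [180.0, 0.1, -4.8]
contact_force: [0.5, -0.0, 0.3]
gripper_width: 0.2
t 7.15 pos [485.3 185.7  45.4] rpy [ 1.8e+02  1.0e-01 -4.8e+00] q [  6.  -5. -25.  70.   0. 101.] F [ 0.5 -0.   0.3] w 0.2
shift mm [ -1.8 -17.2   3.4] turn [0.03 0.14 0.19] dist 17.6
```

The wrist view gives the cover at (491,249.5), -4.7°, 140 x 58 mm, which agrees with top. I'm starting the first roll by following the arc about the far lower edge.

```bash
python3 -m creep '[[0,-0.010,0,0,0,0],[0,-0.009,0,0,0,0],[0,-0.006,0,0,0,0],[0,0,0,0,0,0],[0,-0.0039,-0.0049,0,0,0],[0,-0.0043,-0.0045,0,0,0],[0,-0.0047,-0.0041,0,0,0],[0,-0.005,-0.0038,0,0,0]]'
python3 - <<'E'
from h import *
go([485,203,42],-5)
im=read_camera('wrist'); show(im,'w5')
im=read_camera('scene'); show(im,'s5',(360,190,500,310),5)
E
```

```text
t: 7.82
eef_pos: [490.4, 229.0, 64.5]
orientation: [-180.0, -0.0, -5.0]
contact_force: [-0.1, -1.2, 0.7]
gripper_width: 0.0
t 7.82 pos [490.4 229.   64.5] rpy [-180.   -0.   -5.] q [ 11.  -2. -20.  72.  -0. 106.] F [-0.1 -1.2  0.7] w 0.0
shift mm [-3.2 26.3 22.5] turn [-0.01 -0.04  0.03] dist 34.8
```

View pics/w5.png

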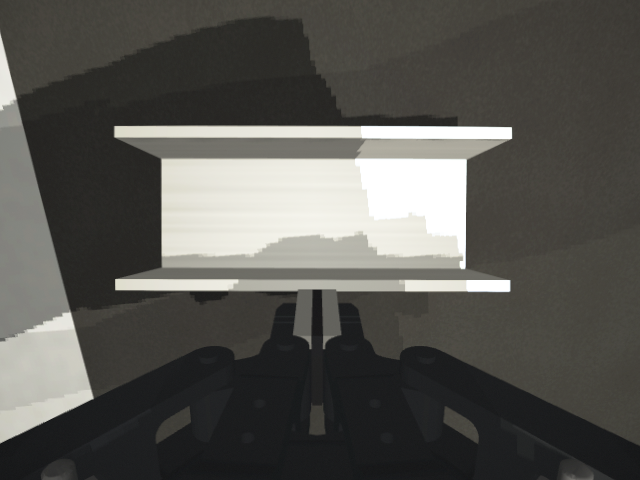

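View pics/s5.png

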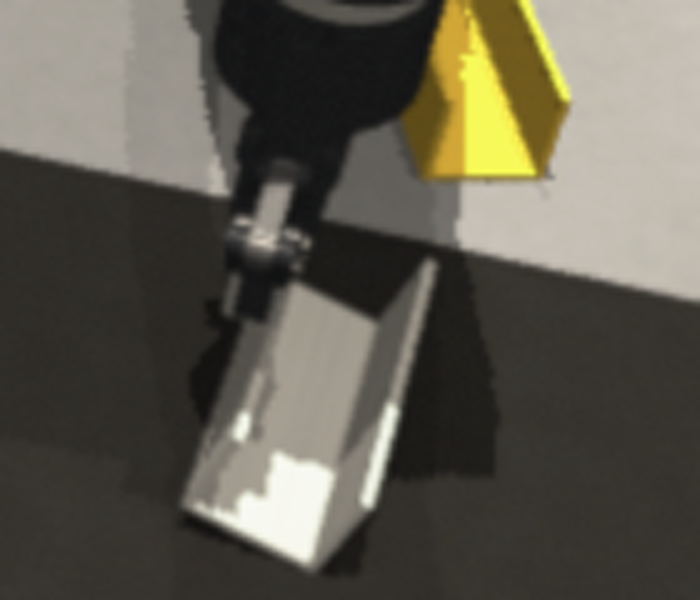

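The cover is rolling and there is no sign of slip. I continue the arc past the balance point.

```bash
python3 -m creep '[[0,-0.0053,-0.0033,0,0,0],[0,-0.0056,-0.0028,0,0,0],[0,-0.0058,-0.0021,0,0,0],[0,-0.006,-0.0015,0,0,0],[0,-0.0061,-0.001,0,0,0],[0,-0.0062,-0.0006,0,0,0],[0,-0.006,0.0002,0,0,0],[0,-0.006,0.0005,0,0,0]]'
python3 - <<'E'
from h import *
go([485,203,42],-5)
im=read_camera('wrist'); show(im,'w6')
im=read_camera('scene'); show(im,'s6',(360,190,500,310),5)
E
```

```text
t: 8.58
eef_pos: [494.5, 276.4, 74.7]
orientation: [-179.9, -0.0, -5.0]
contact_force: [-0.2, -0.1, 0.1]
gripper_width: -0.2
t 8.58 pos [494.5 276.4  74.7] rpy [-179.9   -0.    -5. ] q [ 16.   2. -15.  73.   0. 111.] F [-0.2 -0.1  0.1] w -0.2
shift mm [-3.1 73.9 32.7] turn [-0.06 -0.04  0.04] dist 80.9
```

View pics/w6.png

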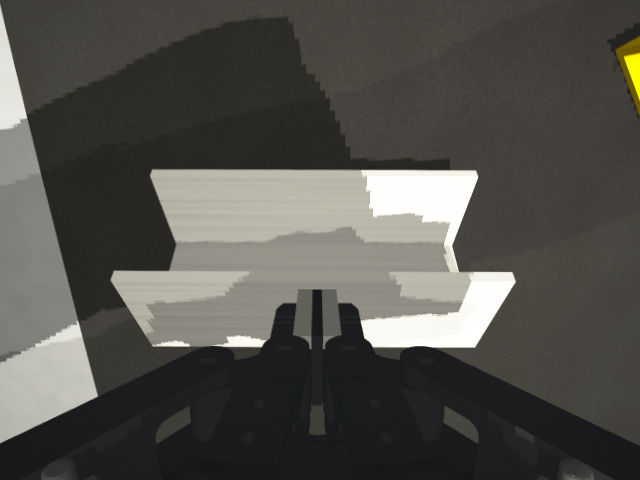

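View pics/s6.png

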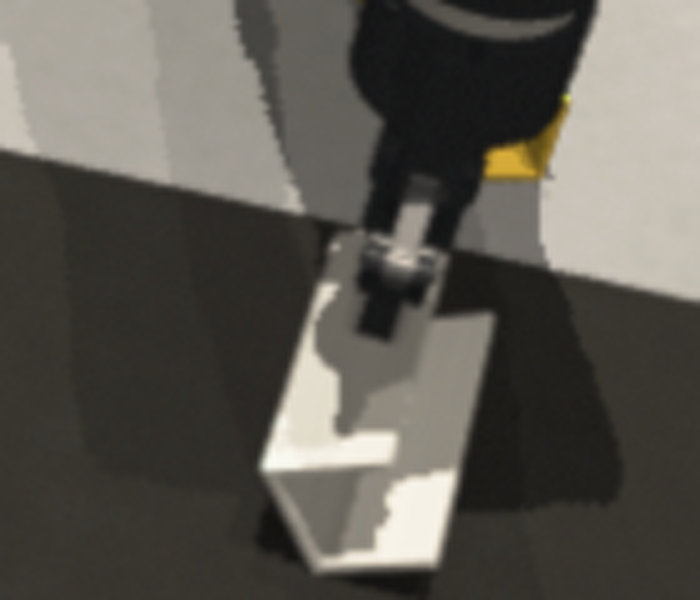

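The cover has rotated about 57°. A little more takes it past balance.

```bash
python3 -m creep '[[0,-0.006,0.0003,0,0,0],[0,-0.006,0.0008,0,0,0],[0,-0.006,0.001,0,0,0],[0,-0.004,0.001,0,0,0],[0,0,0,0,0,0],[0,0,0,0,0,0],[0,0,0,0,0,0]]'
python3 - <<'E'
from h import *
go([485,203,42],-5)
im=read_camera('wrist'); show(im,'w7')
im=read_camera('scene'); show(im,'s7',(360,190,500,310),5)
E
```

```text
t: 9.27
eef_pos: [496.0, 297.2, 71.0]
orientation: [180.0, 0.0, -5.0]
contact_force: [0.1, -0.5, -0.0]
gripper_width: -0.4
t 9.27 pos [496.  297.2  71. ] rpy [180.   0.  -5.] q [ 18.   4. -13.  73.  -0. 113.] F [ 0.1 -0.5 -0. ] w -0.4
shift mm [-2.8 94.8 29. ] turn [0.01 0.01 0.04] dist 99.2
```

View pics/w7.png

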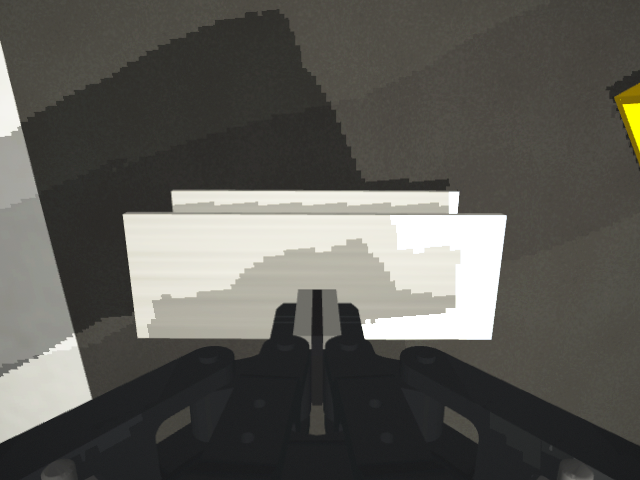

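View pics/s7.png

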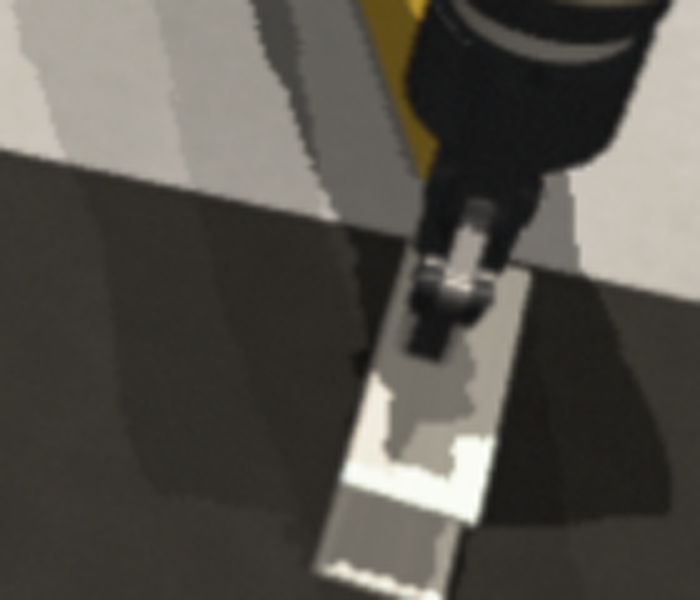

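The first roll is done: the cover lies on its side with the open side facing away. I'm measuring it.

```bash
python3 - <<'E'
from h import *
st=bot.get_state(); c=cam('wrist',st)
D=[atz(c,u,61) for u in ((137,339),(491,340),(506,214),(123,214))]; print(np.round(D,1),np.mean(D,0).round(1)); print([np.linalg.norm(D[i]-D[(i+1)%4]).round(1) for i in range(4)])
v=D[1]+D[2]-D[0]-D[3]; a=np.arctan2(v[1],v[0]); print(np.degrees(a))
n=np.array([-np.sin(a),np.cos(a)]); m=np.mean(D,0)[:2]; f=m-25*n; print('web face',f)
E
python3 -m creep '[[0,0.02,-0.008,0,0,0],[0,0.025,0,0,0,0],[0,0.01,0.008,0,0,0],[0,0,0.018,0,0,0],[0,0,0,0,0,0]]'
python3 -c "
from h import *
go([493,253,53],-5)"
```

```text
[[423.6 286.8  61. ]
 [563.3 274.1  61. ]
 [567.7 324.9  61. ]
 [428.6 337.1  61. ]] [495.8 305.7  61. ]
[np.float64(140.3), np.float64(51.0), np.float64(139.6), np.float64(50.5)]
-5.1030936424478766
web face [493.5940376  280.80053493]
t: 9.78
eef_pos: [489.9, 241.3, 50.6]
orientation: [179.9, 0.2, -5.1]
contact_force: [-1.4, 0.3, -0.8]
gripper_width: -0.2
t 9.78 pos [489.9 241.3  50.6] rpy [179.9   0.2  -5.1] q [ 12.  -0. -20.  71.   0. 108.] F [-1.4  0.3 -0.8] w -0.2
shift mm [  2.1 -11.9  -2.4] turn [ 0.05  0.18 -0.05] dist 12.3
```

```bash
python3 -m creep '[[0,-0.010,-0.002,0,0,0],[0,-0.010,0,0,0,0],[0,-0.008,0,0,0,0],[0,0,0,0,0,0],[0,-0.0046,-0.0042,0,0,0],[0,-0.0048,-0.0037,0,0,0],[0,-0.0052,-0.0033,0,0,0],[0,-0.0055,-0.0029,0,0,0],[0,-0.0057,-0.0023,0,0,0],[0,-0.0059,-0.0019,0,0,0]]'
python3 - <<'E'
from h import *
go([485,203,42],-5)
im=read_camera('wrist'); show(im,'w8')
im=read_camera('scene'); show(im,'s8',(360,190,500,310),5)
E
```

```text
t: 10.62
eef_pos: [496.7, 302.6, 73.9]
orientation: [-180.0, -0.0, -5.0]
contact_force: [-1.5, -0.5, 0.3]
gripper_width: -0.3
t 10.62 pos [496.7 302.6  73.9] rpy [-180.   -0.   -5.] q [ 18.   5. -12.  73.   0. 113.] F [-1.5 -0.5  0.3] w -0.3
shift mm [ -3.1 100.3  31.9] turn [-0.02 -0.03  0.03] dist 105.3
```

View pics/w8.png

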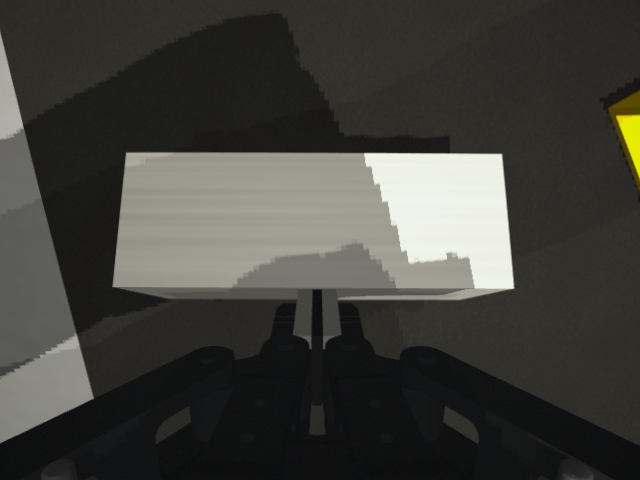

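View pics/s8.png

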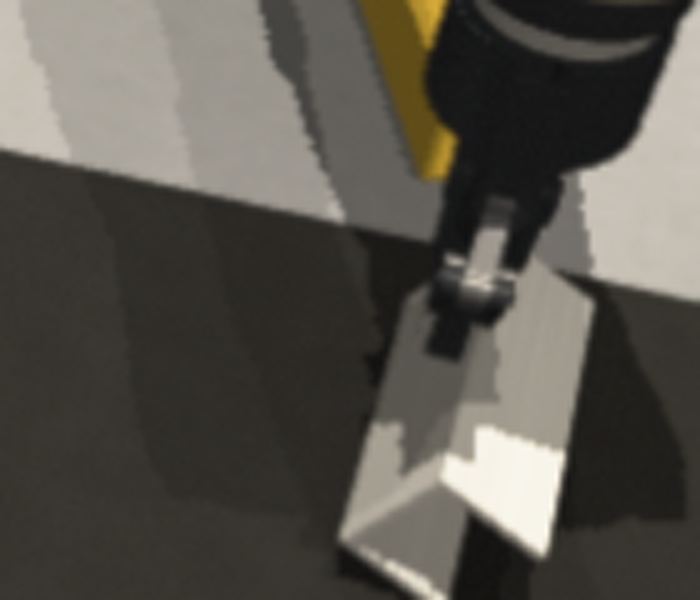

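The second roll is under way at about 30°, and I continue it.

```bash
python3 -m creep '[[0,-0.006,-0.0013,0,0,0],[0,-0.0061,-0.0008,0,0,0],[0,-0.0062,-0.0003,0,0,0],[0,-0.0062,0.0003,0,0,0],[0,-0.0061,0.0008,0,0,0],[0,-0.006,0.001,0,0,0],[0,-0.004,0.001,0,0,0],[0,0,0,0,0,0],[0,0,0,0,0,0],[0,0,0,0,0,0]]'
python3 - <<'E'
from h import *
go([485,203,42],-5)
im=read_camera('wrist'); show(im,'w9')
im=read_camera('scene'); show(im,'s9',(360,190,500,310),5)
E
```

```text
t: 11.55
eef_pos: [500.0, 342.3, 72.7]
orientation: [180.0, 0.0, -5.0]
contact_force: [0.1, 0.4, -0.1]
gripper_width: -0.1
t 11.55 pos [500.  342.3  72.7] rpy [180.   0.  -5.] q [ 22.   9.  -8.  73.  -0. 117.] F [ 0.1  0.4 -0.1] w -0.1
shift mm [ -2.9 140.1  30.7] turn [0.01 0.01 0.03] dist 143.4
```

View pics/w9.png

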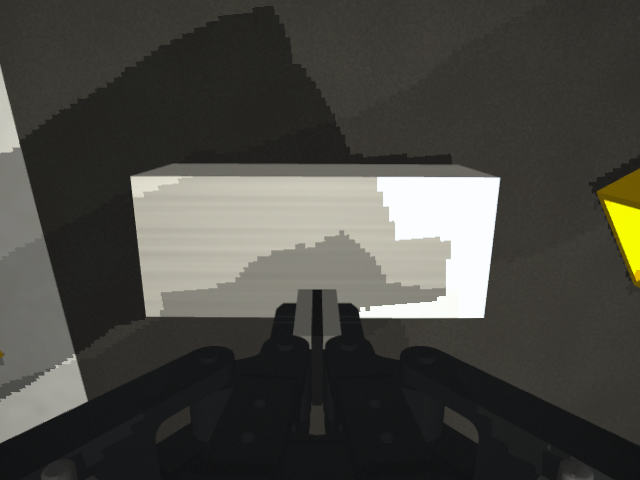

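View pics/s9.png

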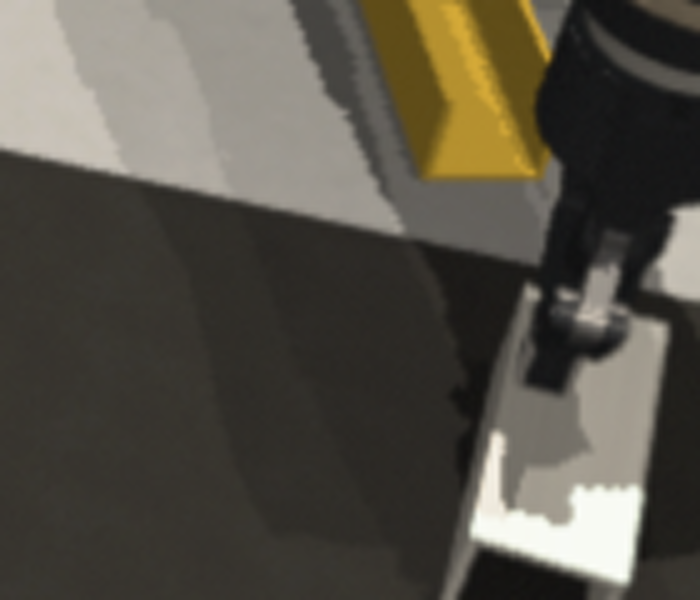

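The cover is now open side down. I'm measuring its centre, then rising, opening the fingers and turning the tool for a grasp across the walls.

```bash
python3 - <<'E'
from h import *
st=bot.get_state(); c=cam('wrist',st)
D=[atz(c,u,53) for u in ((146,318),(484,318),(500,177),(131,177))]; print(np.round(D,1),np.mean(D,0).round(1)); print([np.linalg.norm(D[i]-D[(i+1)%4]).round(1) for i in range(4)])
v=D[1]+D[2]-D[0]-D[3]; a=np.arctan2(v[1],v[0]); print(np.degrees(a))
E
python3 -m creep '[[0,0,-0.03,0,0,0],[0,0,-0.035,0,0,0],[0,0,-0.02,0,0,-7],[0,0,0,0,0,-7],[0,0,0,0,0,-7],[0,0,0,0,0,-7],[0,0,0,0,0,-7],[0,0,0,0,0,-7],[0,0,0,0,0,-7],[0,0,0,0,0,-7]]' -1 40
python3 -m creep '[[0,0,0,0,0,-7],[0,0,0,0,0,-7],[0,0,0,0,0,-7],[0,0,0,0,0,-7],[0,0,0,0,0,-6],[0,0,0,0,0,0],[0,0,0,0,0,0]]'
python3 - <<'E'
from h import *
go([498,358,150],85)
im=read_camera('wrist'); show(im,'w10')
E
```

```text
[[428.3 336.3  53. ]
 [568.  324.   53. ]
 [573.1 382.1  53. ]
 [433.9 394.3  53. ]] [500.8 359.2  53. ]
[np.float64(140.2), np.float64(58.4), np.float64(139.7), np.float64(58.3)]
-5.01045544238044
t: 12.48
eef_pos: [500.1, 342.2, 157.9]
orientation: [180.0, -0.0, 51.4]
contact_force: [0.3, -0.0, -0.4]
gripper_width: 85.1
t: 13.07
eef_pos: [500.1, 342.3, 157.8]
orientation: [180.0, -0.0, 84.8]
contact_force: [-1.0, -0.2, 0.1]
gripper_width: 85.0
t 13.07 pos [500.1 342.3 157.8] rpy [180.   -0.   84.8] q [22.  7. -1. 82.  0. 27.] F [-1.  -0.2  0.1] w 85.0
shift mm [15.5 -3.5  7.8] turn [ 0.01 -0.01 -0.17] dist 17.7
```

View pics/w10.png

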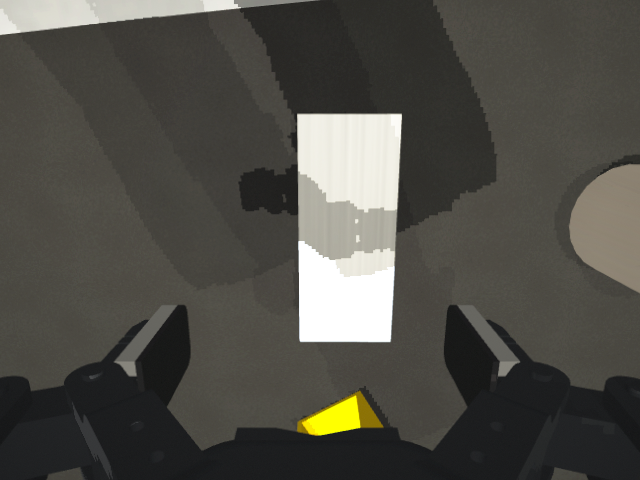

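```bash
python3 - <<'E'
from h import *
st=bot.get_state(); c=cam('wrist',st)
D=[atz(c,u,53) for u in ((298,114),(402,114),(391,342),(299,342))]; print(np.round(D,1)); m=np.mean(D,0); print(m.round(1),[np.linalg.norm(D[i]-D[(i+1)%4]).round(1) for i in range(4)])
v=D[0]+D[1]-D[2]-D[3]; print(np.degrees(np.arctan2(v[1],v[0])))
go([m[0],m[1],80],85)
E
```

```text
[[428.5 337.8  53. ]
 [433.7 395.2  53. ]
 [573.5 382.8  53. ]
 [568.1 324.   53. ]]
[501.  359.9  53. ] [np.float64(57.7), np.float64(140.4), np.float64(59.0), np.float64(140.3)]
174.65736161340865
t 13.12 pos [500.1 342.3 157.8] rpy [180.   -0.   84.8] q [22.  7. -1. 82.  0. 27.] F [-1.1  0.5 -0.1] w 85.2
shift mm [17.6 -0.7 77.8] turn [ 0.01 -0.01 -0.19] dist 79.8
```

```bash
python3 -m creep '[[0.0175,-0.001,0,0,0,0],[0,0,0.03,0,0,0],[0,0,0.03,0,0,0],[0,0,0.025,0,0,0],[0,0,0.02,0,0,0],[0,0,0.012,0,0,0],[0,0,0.011,0,0,0],[0,0,0.01,0,0,0],[0,0,0,0,0,0],[0,0,0,0,0,0]]'
python3 - <<'E'
from h import *
go([501,359.9,16],85)
im=read_camera('wrist'); show(im,'w11')
E
```

```text
t: 13.95
eef_pos: [500.8, 360.0, 20.1]
orientation: [180.0, -0.0, 85.0]
contact_force: [0.0, 0.1, 0.4]
gripper_width: 85.5
t 13.95 pos [500.8 360.   20.1] rpy [180.  -0.  85.] q [24. 13. -9. 68.  0. 29.] F [0.  0.1 0.4] w 85.5
shift mm [-0.1  0.3  4.1] turn [ 0.02 -0.01  0.01] dist 4.1
```

View pics/w11.png

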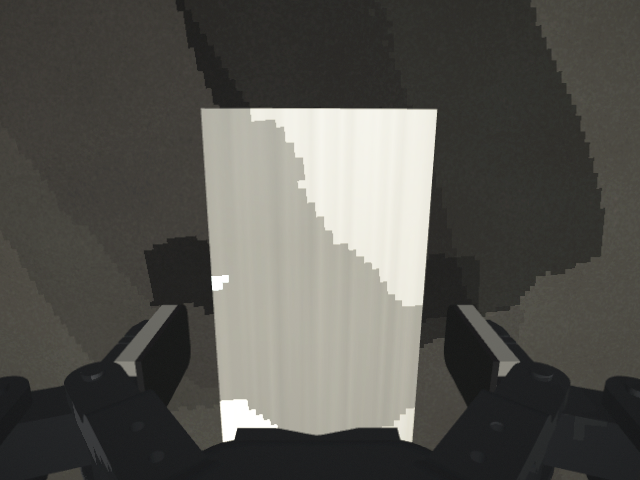

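The cover is centred between the pads, with gaps of 24 px and 23 px. I'm closing on it.

```bash
python3 -m creep '[[0,0,0.004,0,0,0],[0,0,0,0,0,0],[0,0,0,0,0,0],[0,0,0,0,0,0],[0,0,0,0,0,0],[0,0,0,0,0,0]]' 1 50
python3 -m creep '[[0,0,-0.010,0,0,0],[0,0,-0.015,0,0,0],[0,0,-0.03,0,0,0],[0,0,-0.035,0,0,0],[0,0,-0.03,0,0,0],[0,0,0,0,0,0]]'
python3 - <<'E'
from h import *
go([493.5,-250,136],85)
im=read_camera('wrist'); show(im,'w12')
im=read_camera('scene'); show(im,'s12',(340,150,520,310),4)
E
```

```text
t: 14.5
eef_pos: [500.9, 360.2, 16.3]
orientation: [180.0, -0.0, 85.0]
contact_force: [-0.2, 0.4, 4.5]
gripper_width: 57.5
t: 15.0
eef_pos: [503.3, 361.2, 143.5]
orientation: [179.5, -0.3, 85.0]
contact_force: [1.0, 0.5, 0.4]
gripper_width: 57.2
t 15.0 pos [503.3 361.2 143.5] rpy [179.5  -0.3  85. ] q [24.  9. -1. 80. -0. 29.] F [1.  0.5 0.4] w 57.2
shift mm [-609.8   43.     5.1] turn [ 0.47 -0.25  0.04] dist 611.3
```

View pics/w12.png

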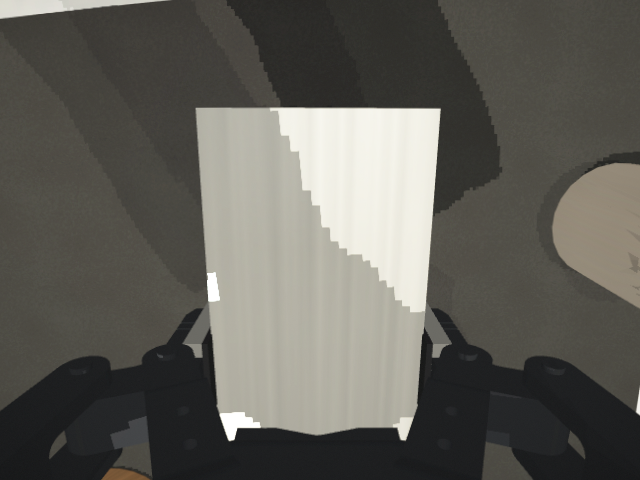

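View pics/s12.png

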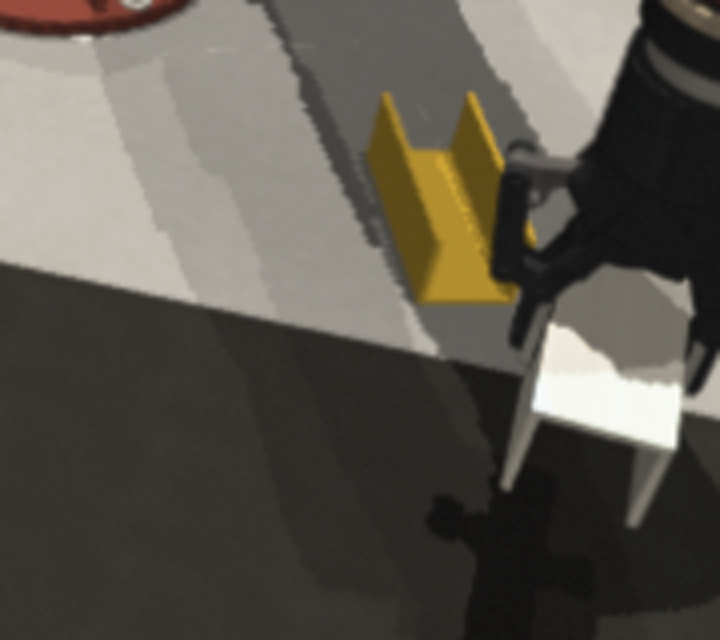

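Held: opening 57.2 mm and the cover level. The strip in the robot frame is about (493.5,-246), because the wrist sightings put the board 3-4 mm further +y than the top camera does. I'm carrying the cover across.

```bash
python3 -m creep '[[-0.02,0.001,0,0,0,0],[-0.035,0.0025,0,0,0,0],[-0.035,0.0025,0,0,0,0],[-0.035,0.0025,0,0,0,0],[-0.035,0.0025,0,0,0,0],[-0.035,0.0025,0,0,0,0],[-0.035,0.0025,0,0,0,0],[-0.035,0.0025,0,0,0,0],[-0.035,0.0025,0,0,0,0],[-0.035,0.0025,0,0,0,0]]'
python3 -m creep '[[-0.035,0.0025,0,0,0,0],[-0.035,0.0025,0,0,0,0],[-0.035,0.0025,0,0,0,0],[-0.035,0.0025,0,0,0,0],[-0.035,0.0025,0,0,0,0],[-0.035,0.0025,0,0,0,0],[-0.035,0.0025,0,0,0,0],[-0.02,0.002,0,0,0,0],[0,0,0,0,0,0]]'
python3 -c "
from h import *
go([493.5,-246.3,146],-10.8)"
```

```text
t: 15.93
eef_pos: [493.5, 22.9, 133.9]
orientation: [-179.8, -0.0, 85.0]
contact_force: [1.2, -0.3, -1.6]
gripper_width: 57.7
t: 16.68
eef_pos: [490.1, -244.7, 133.6]
orientation: [-179.9, -0.0, 84.8]
contact_force: [0.1, -0.3, -2.3]
gripper_width: 57.4
t 16.68 pos [ 490.1 -244.7  133.6] rpy [-179.9   -0.    84.8] q [-40.  -3. -13.  79.  -0. -35.] F [ 0.1 -0.3 -2.3] w 57.4
shift mm [ -1.3   3.5 -12.4] turn [-1.300e-01  9.000e-02  9.561e+01] dist 13.0
```

```bash
python3 -m creep '[[-0.0013,0.0035,0,0,0,7],[0,0,0,0,0,7],[0,0,0,0,0,7],[0,0,0,0,0,7],[0,0,0,0,0,7],[0,0,0,0,0,7],[0,0,0,0,0,7],[0,0,0,0,0,7],[0,0,0,0,0,7],[0,0,0,0,0,7]]'
python3 -m creep '[[0,0,0,0,0,7],[0,0,0,0,0,7],[0,0,0,0,0,7],[0,0,0,0,0,4.6],[0,0,0,0,0,0],[0,0,0,0,0,0]]'
python3 - <<'E'
from h import *
go([493.5,-246.3,70],-10.8)
im=read_camera('wrist'); show(im,'w13')
im=read_camera('scene'); show(im,'s13',(125,150,285,275),5)
im=read_camera('top'); show(im,'t13',(375,180,525,290),5)
E
```

```text
t: 17.52
eef_pos: [494.1, -241.6, 134.0]
orientation: [-179.8, 0.1, 14.7]
contact_force: [0.2, -0.5, -1.4]
gripper_width: 57.8
t: 18.02
eef_pos: [494.3, -242.0, 134.5]
orientation: [-179.9, 0.1, -10.4]
contact_force: [1.3, 0.7, -0.4]
gripper_width: 57.5
t 18.02 pos [ 494.3 -242.   134.5] rpy [-1.799e+02  1.000e-01 -1.040e+01] q [-40.  -2. -13.  80.   0.  61.] F [ 1.3  0.7 -0.4] w 57.5
shift mm [ 0.1  4.4 64.5] turn [-0.07  0.11  0.42] dist 64.6
```

View pics/w13.png

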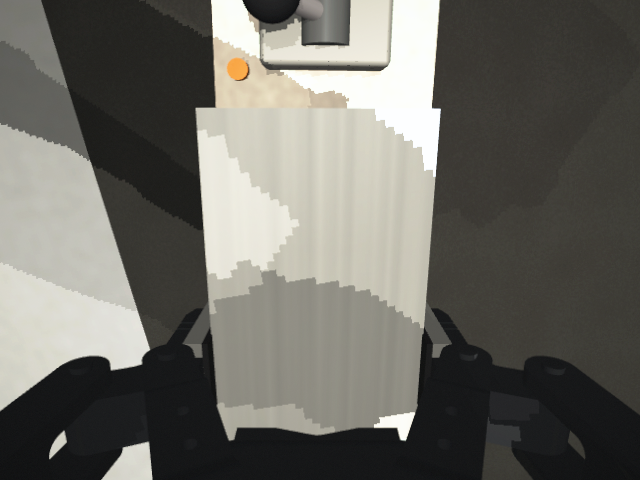

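View pics/s13.png

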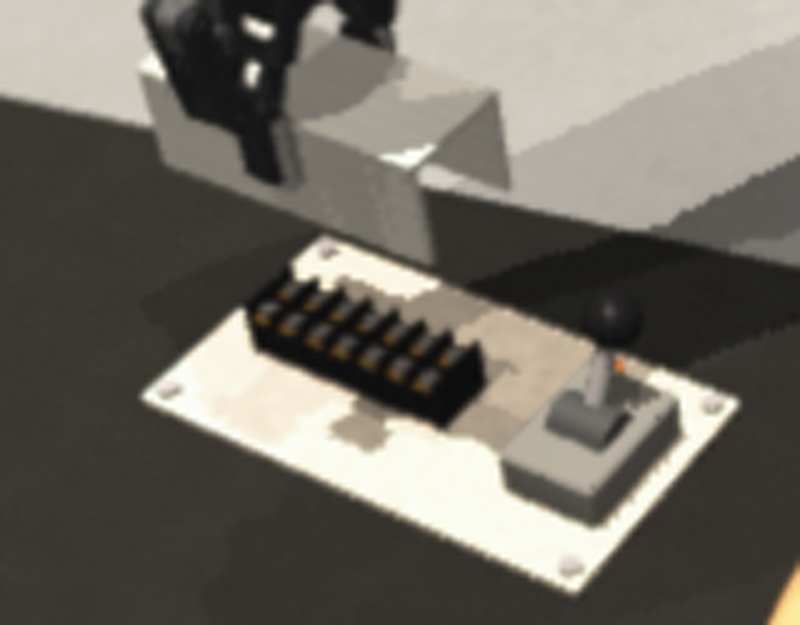

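```bash
python3 - <<'E'
from h import *
st=bot.get_state(); c=cam('wrist',st)
ps=st['eef_pos']; bx=np.array([.982,-.1875]); by=np.array([.1875,.982])
def bc(u,z): 
    p=atz(c,u,z)[:2]-ps[:2]; return (round(p@bx,1),round(p@by,1))
for u in ((212.5,10),(216,105),(440,10),(434,105)): print('plate',bc(u,9))
for u in ((261,64),(390,66),(326,66)): print('housing',bc(u,34))
print('ball',bc((272,-5),75))
for u in ((196,108),(440,108)): print('cover end',bc(u,st['eef_pos'][2]-16.3+53))
E
```

```text
plate (np.float64(-60.3), np.float64(127.5))
plate (np.float64(-61.0), np.float64(75.5))
plate (np.float64(69.4), np.float64(128.4))
plate (np.float64(69.7), np.float64(76.3))
housing (np.float64(-30.3), np.float64(95.6))
housing (np.float64(38.3), np.float64(95.1))
housing (np.float64(4.2), np.float64(94.8))
ball (np.float64(-19.9), np.float64(118.4))
cover end (np.float64(-29.1), np.float64(69.3))
cover end (np.float64(28.6), np.float64(69.6))
```

View pics/t13.png

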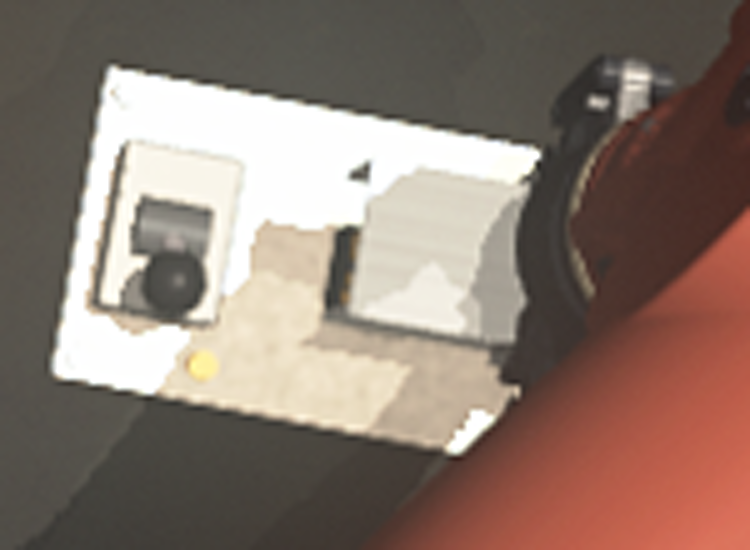

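The wrist view has the strip +4 mm across (board x) and 5 mm in board -y from the tool; the plate and the housing agree on the sideways 4 mm. I'm correcting for that and lowering to just above the strip for another look.

```bash
python3 -m creep '[[0.0035,0.0045,0.01,0,0,0.2],[0,0,0.02,0,0,0],[0,0,0.02,0,0,0],[0,0,0.015,0,0,0],[0,0,0.007,0,0,0],[0,0,0,0,0,0],[0,0,0,0,0,0]]'
python3 - <<'E'
from h import *
go([493.5,-246.3,58],-10.8)
im=read_camera('wrist'); show(im,'w14')
im=read_camera('scene'); show(im,'s14',(125,170,285,275),5)
E
```

```text
t: 18.75
eef_pos: [497.4, -248.2, 63.6]
orientation: [-180.0, 0.0, -10.7]
contact_force: [-0.5, -0.2, -0.4]
gripper_width: 57.6
t 18.75 pos [ 497.4 -248.2   63.6] rpy [-180.     0.   -10.7] q [-40.   1. -18.  72.   0.  61.] F [-0.5 -0.2 -0.4] w 57.6
shift mm [-4.2 -1.2  5.6] turn [-0.02  0.02  0.05] dist 7.1
```

View pics/w14.png

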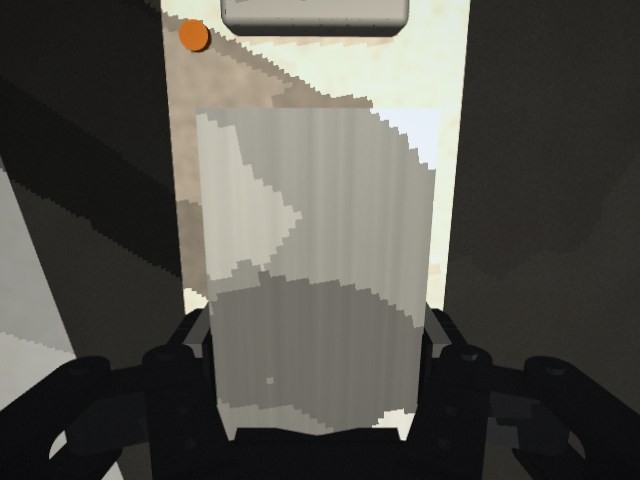

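View pics/s14.png

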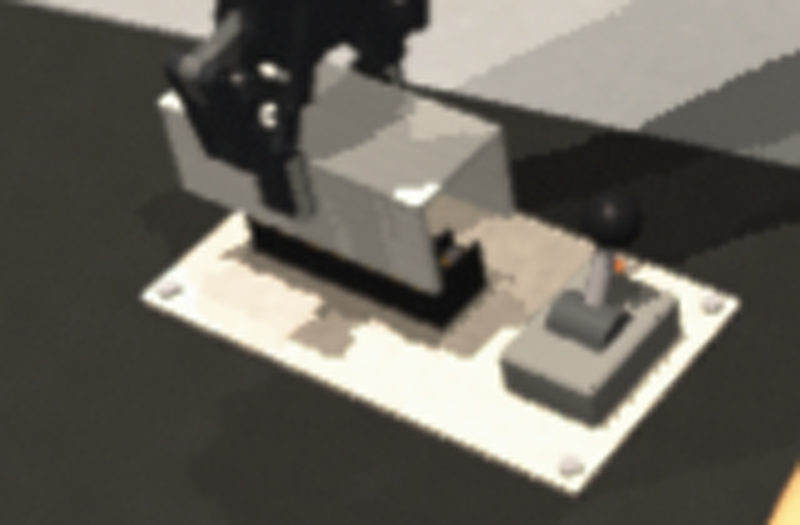

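```bash
python3 - <<'E'
from h import *
st=bot.get_state(); c=cam('wrist',st)
ps=st['eef_pos']; bx=np.array([.982,-.1875]); by=np.array([.1875,.982])
def bc(u,z): 
    p=atz(c,u,z)[:2]-ps[:2]; return (round(p@bx,1),round(p@by,1))
for u in ((162.5,8),(184,300),(469.5,8),(444,300)): print('plate',bc(u,9))
for u in ((222,25),(408,25),(315,27)): print('housing',bc(u,34))
for u in ((196,108),(440,108)): print('cover end',bc(u,st['eef_pos'][2]-16.3+53))
# scene-predicted: project modelled cover at TCP pose vs image
sc=cam('scene')
P=[np.append(ps[:2]+bx*x+by*y,ps[2]-16.3+z) for x,y,z in ((29,70,53),(29,-70,53),(29,70,3),(-29,70,53),(-29,70,3))]
print((proj(sc,P)-[125,170])*5)
Q=[np.append(np.array([501,-207])+bx*x+by*y,9) for x,y in ((65,120),(65,-120),(-65,120))]
print((proj(sc,Q)-[125,170])*5)
E
```

```text
plate (np.float64(-64.8), np.float64(112.5))
plate (np.float64(-66.3), np.float64(-19.8))
plate (np.float64(64.2), np.float64(112.6))
plate (np.float64(63.7), np.float64(-19.8))
housing (np.float64(-35.1), np.float64(100.8))
housing (np.float64(33.7), np.float64(100.9))
housing (np.float64(-0.7), np.float64(100.1))
cover end (np.float64(-28.7), np.float64(69.5))
cover end (np.float64(28.9), np.float64(69.5))
[[411.97688623 202.10158116]
 [152.85334785  98.40619751]
 [429.74578393 289.73992806]
 [495.48491811 123.12637399]
 [509.4963289  210.37973419]]
[[575.92589485 481.25207405]
 [139.60833938 289.33864052]
 [738.30217074 292.39507875]]
```

The cover is now within 1 mm both across and along the strip. I'm lowering onto the plate.

```bash
python3 -m creep '[[-0.0007,0,0.008,0,0,0],[0,0,0.008,0,0,0],[0,0,0.008,0,0,0],[0,0,0.006,0,0,0],[0,0,0.003,0,0,0],[0,0,0,0,0,0],[0,0,0,0,0,0]]'
python3 -c "
from h import *
go([497,-249,22.3],-10.8)"
```

```text
t: 19.43
eef_pos: [496.7, -247.9, 30.5]
orientation: [-180.0, 0.0, -10.8]
contact_force: [-0.2, -0.8, -1.0]
gripper_width: 57.4
t 19.43 pos [ 496.7 -247.9   30.5] rpy [-180.     0.   -10.8] q [-40.   2. -20.  68.   0.  61.] F [-0.2 -0.8 -1. ] w 57.4
shift mm [0.5 1.  8.2] turn [-0.02  0.02  0.04] dist 8.2
```

```bash
python3 -m creep '[[0,0,0.003,0,0,0],[0,0,0.002,0,0,0],[0,0,0.002,0,0,0],[0,0,0.001,0,0,0],[0,0,0,0,0,0],[0,0,0,0,0,0]]'
python3 - <<'E'
from h import *
go([497,-249,22.3],-10.8)
im=read_camera('scene'); show(im,'s15',(125,170,285,275),5)
E
```

```text
t: 19.93
eef_pos: [496.8, -248.0, 22.7]
orientation: [-180.0, -0.0, -10.8]
contact_force: [-0.4, -0.0, -1.0]
gripper_width: 57.1
t 19.93 pos [ 496.8 -248.    22.7] rpy [-180.    -0.   -10.8] q [-40.   2. -20.  68.   0.  61.] F [-0.4 -0.  -1. ] w 57.1
shift mm [0.4 0.9 0.4] turn [-0.01 -0.    0.04] dist 1.1
```

View pics/s15.png

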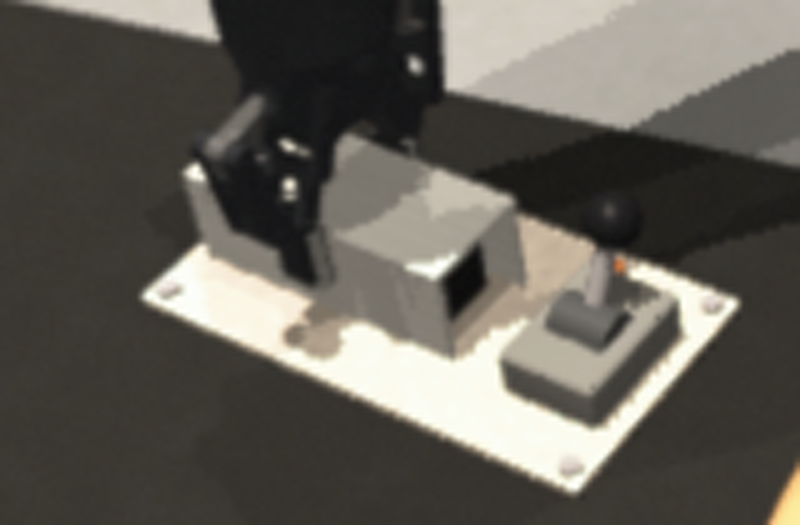

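The cover is over the strip and almost touching the plate.

```bash
python3 -m creep '[[0,0,0.0005,0,0,0],[0,0,0.0005,0,0,0],[0,0,0,0,0,0]]'
python3 -m creep '[[0,0,0,0,0,0],[0,0,0,0,0,0],[0,0,0,0,0,0],[0,0,0,0,0,0],[0,0,0,0,0,0],[0,0,0,0,0,0]]' -1
```

```text
t: 20.23
eef_pos: [496.9, -248.1, 22.3]
orientation: [180.0, -0.0, -10.8]
contact_force: [-2.3, 2.1, 3.8]
gripper_width: 57.6
t: 20.73
eef_pos: [496.8, -248.0, 21.6]
orientation: [-180.0, 0.0, -10.8]
contact_force: [-0.7, -0.0, -0.0]
gripper_width: 85.6
```

```bash
python3 -m creep '[[0,0,-0.01,0,0,0],[0,0,-0.02,0,0,0],[0,0,-0.03,0,0,0],[0,0,-0.035,0,0,0],[0,0,-0.035,0,0,0],[0,0,-0.02,0,0,0],[0,0,0,0,0,0],[0,0,0,0,0,0],[0,0,0,0,0,0]]'
python3 - <<'E'
from h import *
go([497,-249,22.3],-10.8)
im=read_camera('wrist'); show(im,'w16')
im=read_camera('scene'); show(im,'s16',(125,170,285,275),5)
E
```

```text
t: 21.48
eef_pos: [496.5, -247.9, 171.3]
orientation: [-180.0, 0.0, -10.8]
contact_force: [0.3, -0.4, -1.0]
gripper_width: 85.3
t 21.48 pos [ 496.5 -247.9  171.3] rpy [-180.     0.   -10.8] q [-40.  -2.  -9.  83.   0.  61.] F [ 0.3 -0.4 -1. ] w 85.3
shift mm [  0.7   1.1 149. ] turn [-0.02  0.02  0.03] dist 149.0
```

View pics/w16.png

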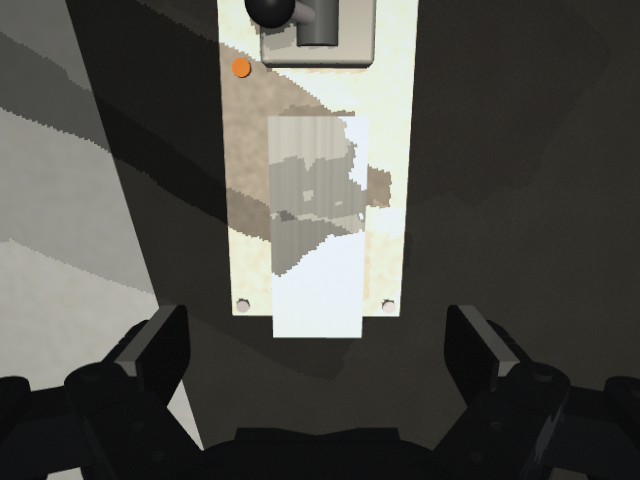

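View pics/s16.png

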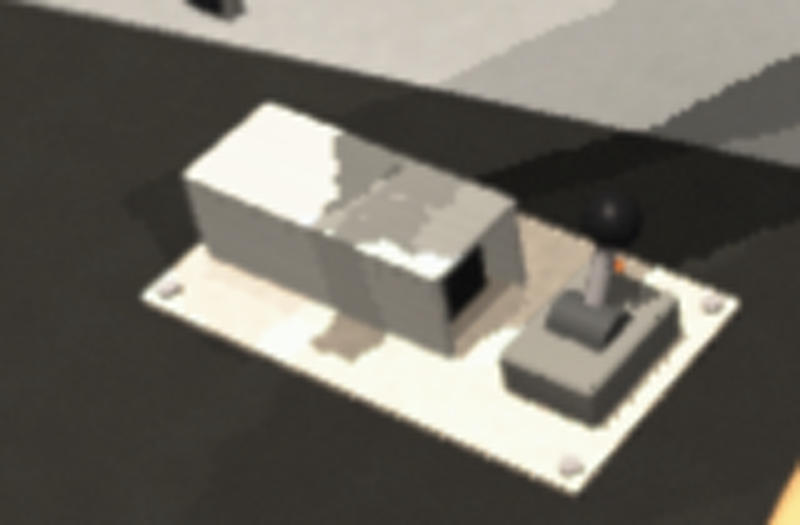

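```bash
python3 - <<'E'
from h import *
st=bot.get_state(); c=cam('wrist',st); ps=st['eef_pos']
bx=np.array([.982,-.1875]); by=np.array([.1875,.982])
def bc(u,z): 
    p=atz(c,u,z)[:2]-ps[:2]; return np.array([p@bx,p@by])
C=np.array([bc(u,59) for u in ((268,117),(367,117),(361,338),(274,338))]); print(C.round(1),'cover',C.mean(0))
B=np.array([bc(u,9) for u in ((233,317),(401,316),(218,5),(418,5))]); print(B.round(1)); print('plate mid x',B[:,0].mean(),'strip y',B[:2,1].mean()+80)
go([493.5-60*0.982-0+.1875*125,-246.3+60*.1875+.982*125,171],-10.8)
E
```

```text
[[-28.   68.8]
 [ 28.4  68.8]
 [ 28.8 -70.6]
 [-28.2 -70.7]] cover [ 0.24028888 -0.92831857]
[[-65.  -79.7]
 [ 64.9 -78.7]
 [-63.8 139. ]
 [ 64.8 139. ]]
plate mid x 0.18538958413851248 strip y 0.7977866532414168
t 21.58 pos [ 496.2 -247.5  170.4] rpy [-1.799e+02  1.000e-01 -1.080e+01] q [-40.  -2.  -9.  83.   0.  61.] F [-0.4  0.1  0. ] w 85.6
shift mm [ -62.7 -125.7   -0.4] turn [-0.07  0.11  0.04] dist 140.5
```

The cover sits within 0.1 mm across and about 1.7 mm lengthwise of the strip. It is flat, released and the switch is still off. Now I move to the -x side of the ball with the fingers shut.

```bash
python3 -m creep '[[-0.015,-0.0314,0,0,0,0],[-0.015,-0.0314,0,0,0,0],[-0.015,-0.0314,0,0,0,0],[-0.015,-0.0314,0,0,0,0],[0,0,0,0,0,-7],[0,0,0,0,0,-7],[0,0,0,0,0,-7],[0,0,0,0,0,-7],[0,0,0,0,0,-7],[0,0,0,0,0,-7]]' 1 30
python3 -m creep '[[0,0,0,0,0,-7],[0,0,0,0,0,-7],[0,0,0,0,0,-7],[0,0,0,0,0,-7],[0,0,0,0,0,-7],[0,0,0,0,0,-7],[0,0,0,0,0,-6],[0,0,0,0,0,0]]'
python3 - <<'E'
from h import *
go([461.4,-113.2,68],79.2)
im=read_camera('wrist'); show(im,'w17')
E
```

```text
t: 22.42
eef_pos: [460.6, -113.0, 170.5]
orientation: [-179.9, 0.1, 31.6]
contact_force: [0.6, 0.4, 0.8]
gripper_width: 0.1
t: 23.08
eef_pos: [460.7, -113.1, 170.5]
orientation: [-179.9, -0.0, 79.5]
contact_force: [0.0, 0.1, -0.6]
gripper_width: 0.1
t 23.08 pos [ 460.7 -113.1  170.5] rpy [-179.9   -0.    79.5] q [-30. -16. -22.  85.   0. -19.] F [ 0.   0.1 -0.6] w 0.1
shift mm [ -0.    0.9 102.5] turn [-0.11 -0.04  0.3 ] dist 102.5
```

View pics/w17.png

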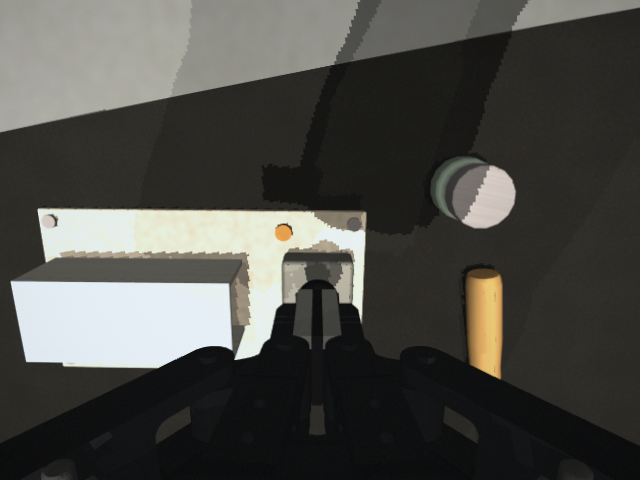

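```bash
python3 -m creep '[[0,0,0.03,0,0,0.3],[0,0,0.03,0,0,0],[0,0,0.025,0,0,0],[0,0,0.014,0,0,0],[0,0,0,0,0,0],[0,0,0,0,0,0]]'
python3 -m creep '[[0,0.010,0,0,0,0],[0,0.010,0,0,0,0],[0,0.010,0,0,0,0],[0,0.010,0,0,0,0],[0,0.008,0,0,0,0],[0,0.005,0,0,0,0],[0,0.002,0,0,0,0],[0,0,0,0,0,0],[0,0,0,0,0,0]]'
python3 -c "
from h import *
go([520.3,-124.4,68],79.2)"
```

```text
t: 23.63
eef_pos: [460.6, -113.0, 72.1]
orientation: [-179.9, -0.0, 78.8]
contact_force: [-0.5, -0.4, -0.0]
gripper_width: 0.1
t: 24.38
eef_pos: [515.4, -124.1, 73.2]
orientation: [180.0, 0.0, 78.9]
contact_force: [-0.1, -0.9, 0.4]
gripper_width: -0.2
t 24.38 pos [ 515.4 -124.1   73.2] rpy [180.    0.   78.9] q [-28.  -4. -21.  73.   0. -17.] F [-0.1 -0.9  0.4] w -0.2
shift mm [0.6 4.9 5.2] turn [ 0.03  0.   -0.29] dist 7.2
```

```bash
python3 -m creep '[[0,0.003,0.002,0,0,0],[0,0.002,0,0,0,0],[0,0,0,0,0,0]]'
python3 -m creep '[[0,0.001,0,0,0,0],[0,0.001,0,0,0,0],[0,0,0,0,0,0]]'
python3 -c "
from h import *
go([520.3,-124.4,68],79.2)"
```

```text
t: 24.63
eef_pos: [520.1, -124.9, 70.5]
orientation: [-180.0, -0.0, 78.9]
contact_force: [-0.8, 0.2, -0.2]
gripper_width: -0.1
t: 24.88
eef_pos: [520.6, -125.0, 70.3]
orientation: [-179.8, 0.0, 78.9]
contact_force: [-8.9, 1.1, 4.0]
gripper_width: -0.1
t 24.88 pos [ 520.6 -125.    70.3] rpy [-179.8    0.    78.9] q [-27.  -3. -20.  73.  -0. -16.] F [-8.9  1.1  4. ] w -0.1
shift mm [ 0.5 -0.4  2.3] turn [-0.21  0.   -0.27] dist 2.4
```

The end stop now reacts with 9 N. One more millimetre, then I back off, rise, and move clear of the cameras.

```bash
python3 -m creep '[[0,0.001,0,0,0,0],[0,0,0,0,0,0],[0,-0.012,0,0,0,0],[0,-0.012,-0.01,0,0,0],[0,-0.01,-0.035,0,0,0],[0,0,-0.04,0,0,0],[0.035,-0.01,-0.02,0,0,0],[0.035,-0.01,0,0,0,0],[0.035,-0.01,0,0,0,0],[0.035,-0.01,0,0,0,0]]'
python3 -m creep '[[0.035,-0.01,0,0,0,0],[0.035,-0.01,0,0,0,0],[0.035,-0.01,0,0,0,0],[0.03,0,0,0,0,0],[0.02,0,0,0,0,0],[0,0,0,0,0,0],[0,0,0,0,0,0]]'
python3 - <<'E'
from h import *
go([461.4,-113.2,68],79.2)
im=read_camera('top'); show(im,'t18',(375,180,525,290),5); show(im,'t18f')
im=read_camera('scene'); show(im,'s18',(125,170,285,275),5)
E
```

```text
t: 25.72
eef_pos: [477.5, 27.3, 176.6]
orientation: [179.9, -0.0, 78.9]
contact_force: [0.1, 0.5, -0.1]
gripper_width: 0.2
t: 26.3
eef_pos: [477.5, 184.8, 175.6]
orientation: [-180.0, 0.0, 79.1]
contact_force: [-0.7, -0.8, -0.3]
gripper_width: 0.4
t 26.3 pos [477.5 184.8 175.6] rpy [-180.     0.    79.1] q [  6. -10. -16.  84.  -0.  17.] F [-0.7 -0.8 -0.3] w 0.4
shift mm [-295.6   40.7  107.6] turn [-0.    0.   -0.14] dist 317.2
```

View pics/t18.png

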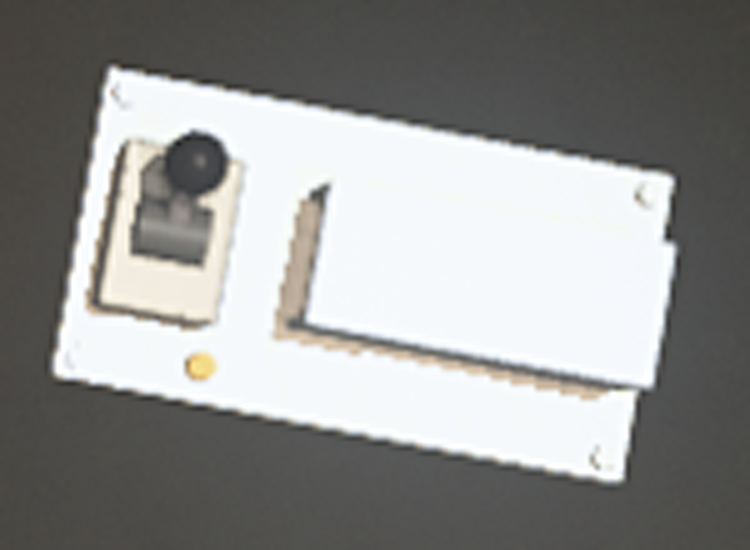

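View pics/s18.png

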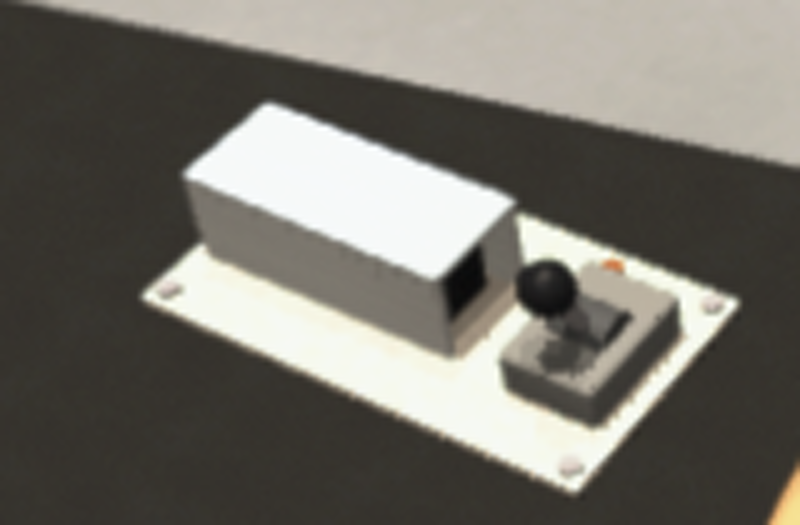

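View pics/t18f.png

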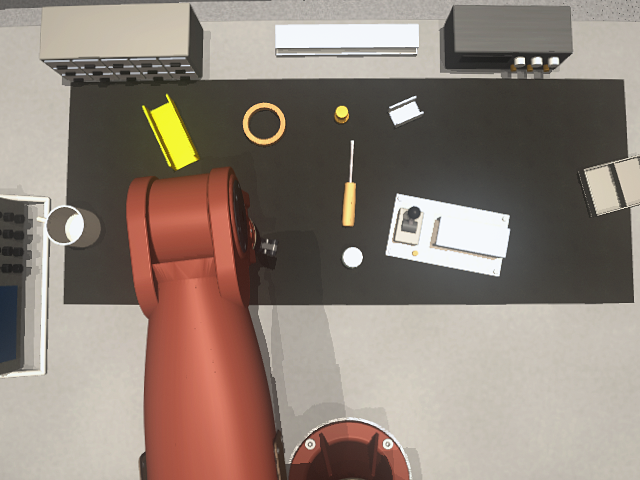

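The ball is at the same pixel as at the start (crop (196,161)), so the switch is on. The cover sits flat over the strip and the bystanders have not moved. Handing in.

```bash
python3 -c "
from h import *
print(bot.hand_in()); print(bot.get_state()['t'])"
```

```text
the job is handed in; nothing more can be done
None
the job is handed in; nothing more can be done
```

The job is finished and handed in at about 26 s of the 72 s allowed. I pushed the switch off, rolled the cover over in two quarter turns, set it over the strip, let go, and then pushed the switch back on.

**Last checks**
- **Cover:** it measured 0.1 mm across and about 1.7 mm lengthwise off the strip, and parallel. It stands flat on the plate, no terminal shows, and the robot is well clear of it.
- **Switch:** off measured about -24.5 mm (the -x end stop) and was still off when the cover was released. The final push met the +x end stop with a reaction of about 9 N, and the ball is back at its starting pixel in the top view.
- **Bystanders:** all five look where they were in the top view. I judged this by eye, not by measurement.
- **Disagreement:** the top camera put the board about 4 mm away from where the wrist camera did, in both y and x. I went by the wrist camera for placing the cover, and the final check agreed with it.

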